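# Lay a heating block at an even gap from its neighbour

## Robot

A 7-joint arm with a two-finger parallel gripper is mounted at the origin on a cart in front of the work surface, level with it; the furniture and walls round the work are solid. World frame = base frame: x ahead of the robot, y to its left, z up, the work surface at z = 0. Lengths are in mm, angles in rad, forces in N, time in s.
With the tool pointing down it reaches from about 400 to 875 mm from the base axis. Payload 4.4 kg.
Tool frame: the origin (TCP) lies midway between the tips of the shut fingers; the grasp point (between the pads) lies 19 mm behind it; x points along the fingers, z is the direction in which the jaws open and shut, and the axes are right-handed (so a half turn about x gives the same grasp; the last joint's range is limited). The gripper opens to 85 mm and grips with 20 to 120 N. Pads are 22 mm wide; open, the fingers measure 114 mm over their backs; the gripper's body (76 mm by 85 mm) begins 54 mm behind the grasp point. The pads swing forward as they close: fully open they stand 13 mm farther back than shut.
Start: joints at [-1.303, 0.628, 0.038, 1.517, -0.027, 0.996, -0.02], TCP at [212.939, 614.146, 202.013] pointing down, gripper open.
Joint ranges: [-3.06, 3.06], [-0.37, 2.12], [-1.25, 1.32], [0.18, 2.47], [-1.1, 4.24], [0.23, 1.98], [-2.94, 2.94]. Speed limits (rad/s): [2.57, 2.57, 3.14, 3.14, 3.14, 3.14, 3.14].

## Interface

Orientations are given as [roll, pitch, yaw] about the fixed x, y, z axes, in that order (R = Rz(yaw) Ry(pitch) Rx(roll)).
In Python, from cell import ctrl gives the robot as it stands. The module is installed in compiled form; this text tells all that it offers.
- The arm moves only by the tool servo_tool, never from a script. Its argument "rows" is a list of rows, each an object of numbers: "dx", "dy", "dz": the shift along the tool's x, y, z in units of 750 mm (1.0 is 750 mm); "wx", "wy", "wz": the turn, a rotation vector about the tool's x, y, z in units of 6 degrees (1.0 is 6 degrees); "fingers": the closure, from 0 (fully open) to 1 (shut). In form: [{"dx": .., "dy": .., "dz": .., "wx": .., "wy": .., "wz": .., "fingers": ..}, ...]. A call has 1 to 5 rows; each row shifts and turns the commanded pose from where the row before left it, along the tool's axes as they then stand; what a row does not reach is not made up. A row lasts 1/8 s, in which the tool goes at most 62.5 mm and 10.7 degrees, less where a joint would pass 70% of its speed; a pose out of reach is approached as far as the arm can. A call with a number of a shift or a turn outside -1 to 1 is refused whole. A call with a gripper value outside its range is refused whole. The fingers move at their own pace and stop on an object; the grip force is fixed at half the most. Time passes only in rows, so rows that do not move let the fingers close. It gives the time, the measured TCP pose, the force and the opening at its end, in the units of the state.
- ctrl.read_state(): the state, without advancing time (a new reading comes with each control period).
- ctrl.get_image(name): name is "scene" or "top"; returns the picture (384x512x3 uint8, red, green, blue); there is no depth.
- ctrl.camera_info(name): a dict with "fovy" (degrees; the focal length in pixels is half the picture's height over the tangent of half this angle, whatever the lens; pixels are square), "cx", "cy" (the principal point, pixels), "k1" (the pictures are not rectified: a ray, as slopes to the right and down, at radius r is drawn at 1 + k1 r^2 times it, then the intrinsics apply), "R" (3x3) and "t" (3): a world point X has camera coordinates R X + t. Camera axes: x right, y down, z forward; pixel columns grow to the right and rows downward; lengths in mm; the calibration is good to about 2 mm. A picture is of the moment at which its call begins. camera_info takes no time and is no camera call.
- ctrl.finish_job(): hands the job in, once; it reports no verdict.
Trained networks look in the newest picture that a camera, given by its name, has taken for a name from the list of things; names that differ only in an ending like _2 or _b are one class to them, and where a whole thing is asked for, a point or a joint stands for the part that bears it (a point fixed in the world has none). Each returns a list of dicts, best first, with "conf" (0 to 1); they miss things now and then, are a little off and sometimes report something else, mostly with a low value. They report only what shows in the picture. A call takes as long as a camera call.
- ctrl.search_frame(label, camera): "extent" ([centre column, centre row, width, height] in pixels, round what is visible of it).
- ctrl.silhouettes(label, camera): "region" (384x512 bool, what is visible of it) and "extent" ([centre column, centre row, width, height] in pixels, round what is visible of it).
- ctrl.mark_of(label, camera): "point" ([column, row] in pixels: a listed point, or the origin of a listed thing).
The state is a dict: "clock": time; "qpos": joint angles; "qd": joint speeds; "tau": joint torques, N m; "eef_pos": TCP position; "tool_rot": TCP orientation; "force": force on the tool from outside, world axes, zero at the start; "torque": the same for the moment, N m; "width": finger opening in mm.
Only numpy, scipy, OpenCV 4.12 (cv2) and the standard library are available. Lean on these libraries where they do the work, as an engineer would, in place of code of your own. Each camera call takes 0.05 s, during which the arm holds its last target.

## Task

First clear the slide box off the heater plate and set it upright on the bench. Then stand the spacer bar upright on the plate, flat against the side of the screwed-down block that faces the free part of the plate, about midway along it. Finally lay the loose block from the sloped stand flat on the plate, wells up, snug against the spacer, parallel to the fixed block and with its ends flush with it; let go, leave the spacer standing in the gap, and leave everything else on the bench where it is.

Things in the scene. Friction and masses are not known exactly. Their poses are not given: they have to be found in the camera images.
- dry_bath: low fixed heater with a flat metal plate on top, 160 (x) x 260 (y) mm, plate top 30 mm above the bench; origin: centre of its underside at bench level; the bench just behind it to the right (around x 0.675, y -0.10) is clear
- fixed_block: aluminium heating block screwed to the plate (two dark screw heads on top), 56 (x) x 90 (y) x 40 (z) mm, eight round wells open upward; origin: centre of its underside, on the plate; x, y along its sides and those of the plate. It stands near the left or the right end of the plate (its y axis points along the plate); the free part of the plate is on the side of the heater's middle
- loose_block: loose aluminium heating block of the same size and shape, 56 (x) x 90 (y) x 40 (z) mm, about 0.4 kg, without screws; origin: centre of its underside, z out of its well side (the top in use). At the start it lies wells up on the sloped stand, its y axis running up the slope, 34 degrees (0.60 rad) from level; its 56 mm sides (x faces) stand free
- stand: fixed small sloped stand, footprint 110 (x) x 70 (y) mm; its 50 mm wide board rises toward the stand's +x, at 0.60 rad, and the stand is turned so that the board rises roughly toward +y and its face looks up and toward the heater; a lip 14 mm high at the low end stops the block; board runs from 22 mm to 87 mm above the bench; origin: centre of the foot at bench level
- spacer: loose grey spacer bar standing on edge: foot 70 (x) x 14 (y) x 40 (z) mm, with an upright grip tab 34 (x) x 14 (y) mm in its middle from 40 to 86 mm height; 90 g; origin: centre of its underside; its 14 mm thickness (y) sets the gap
- slide_box: loose closed slide box, 34 (x) x 87 (y) x 35 (z) mm, lying where the loose block must go on the plate; origin: centre of its underside
- timer: bystander: bench timer, 62x66x17 mm, on the bench, to be left alone; origin: centre of its underside
- petri_dish: bystander: covered petri dish, 58 across, 16 high, mm, on the bench, to be left alone; origin: centre of its underside
- gel_comb: bystander: flat gel comb, 24x100x12 mm, on the bench, to be left alone; origin: centre of its underside
- weigh_boat: bystander: shallow square weighing dish, 60x60x10 mm, on the bench, to be left alone; origin: centre of its underside

How it is judged (in metres and radians):
On the way, in this order (a step that is already met when the one before it is completed fails the run):
1. the slide box stands upright on the bench, off the plate (height (world z) of slide_box between -0.004 and 0.006 m and angle between slide_box's own z axis and vertical below 0.1 rad and linear speed of slide_box below 0.02 m/s), for 0.2 s.
2. the spacer stands upright on the plate against the fixed block (within 6 mm) ((y of spacer in the frame of fixed_block between 0.0505 and 0.058 m or y of spacer in the frame of fixed_block between -0.058 and -0.0505 m) and x of spacer in the frame of fixed_block between -0.017 and 0.017 m and z of spacer in the frame of fixed_block between -0.004 and 0.004 m and angle between the y axis of spacer and the y axis of fixed_block, either way round below 0.08 rad and angle between spacer's own z axis and vertical below 0.07 rad), for 0.2 s.
At the end, for the whole second after the job is handed in: Loose block flat on the plate, wells up, 12-17 mm face to face from the fixed one, parallel within 0.05 rad, ends flush within 6 mm; spacer upright between them within 2.5 mm of both, within 17 mm of the middle of the side; slide box upright on the bench; all at rest (all of step 1 and (y of loose_block in the frame of fixed_block between 0.102 and 0.107 m or y of loose_block in the frame of fixed_block between -0.107 and -0.102 m) and x of loose_block in the frame of fixed_block between -0.006 and 0.006 m and z of loose_block in the frame of fixed_block between -0.003 and 0.003 m and angle between the y axis of loose_block and the y axis of fixed_block, either way round below 0.05 rad and angle between loose_block's own z axis and vertical below 0.04 rad and (y of spacer in the frame of loose_block between 0.05 and 0.0545 m or y of spacer in the frame of loose_block between -0.0545 and -0.05 m) and linear speed of each of loose_block, spacer below 0.01 m/s and (y of spacer in the frame of fixed_block between 0.0505 and 0.0545 m or y of spacer in the frame of fixed_block between -0.0545 and -0.0505 m) and x of spacer in the frame of fixed_block between -0.017 and 0.017 m and z of spacer in the frame of fixed_block between -0.004 and 0.004 m and angle between the y axis of spacer and the y axis of fixed_block, either way round below 0.08 rad and angle between spacer's own z axis and vertical below 0.07 rad); the robot touches nothing.
It fails at once if a bystander is moved by more than 25 mm (distance of any of timer, petri_dish, gel_comb, weigh_boat from where it was at the start of the episode above 0.025 m).
It also fails if it takes over 72 s, if anything falls off the work surface, if the arm or the gripper's body presses on something with over 40 N, if the wrist force passes 120 N, or if a joint passes its speed limit or range.

## Working session

There is one attempt and no reset: what is moved stays moved. The work goes in short steps, Python scripts to look and compute and a tool call to move; the robot and the scene stay as the last step left them, time stands still between calls to the robot, and variables do not carry over. Pictures are saved under pics/ and viewed, and the job is handed in when it is done.

Besides the shell and the picture viewer there is one more tool, called after "Request:" as name(argument=value, ...) on one line, values as JSON. servo_tool: Moves the arm, as the interface text tells. Its arguments: {"type":"object","properties":{"rows":{"type":"array"}},"required":["rows"]}

```bash
mkdir -p pics; ls; python3 - <<'E'
from cell import ctrl
import cv2
print(ctrl.read_state())
for n in ("scene","top"):
    im=ctrl.get_image(n); cv2.imwrite(f"pics/{n}0.png",im[:,:,::-1]); print(n,ctrl.camera_info(n))
    for l in ["dry_bath","fixed_block","loose_block","stand","spacer","slide_box","timer","petri_dish","gel_comb","weigh_boat"]:
        try:
            r=ctrl.mark_of(l,n); print(l,[(x["conf"],x["point"]) for x in r][:3])
        except Exception as e: print(l,e)
E
```

```text
pics
{'clock': 0.0, 'qpos': array([-1.30279563,  0.62935915,  0.03847481,  1.51837193, -0.02703849,
        0.99631356, -0.02000828]), 'qd': array([ 0.0016265 , -0.00077609,  0.0013831 , -0.00034014,  0.00045446,
        0.00120223, -0.00062136]), 'tau': array([ 5.10313130e-04, -5.63405371e+01,  1.22578740e+00, -1.93442613e+01,
        1.08715301e-02,  1.08455174e-02, -7.78514448e-06]), 'eef_pos': array([212.71816003, 613.47660604, 201.08005276]), 'tool_rot': array([-3.13460805,  1.56886312, -1.89766832]), 'force': array([-0.55401486, -0.02852511,  0.54973753]), 'torque': array([-0.03454629,  0.00073274, -0.0163953 ]), 'width': 85.58494473795697}
scene {'fovy': 52.925573588840905, 'cx': 258.30039458591915, 'cy': 191.89259516003335, 'k1': -0.014554255617252185, 'R': array([[ 0.77358653, -0.63336757,  0.02023368],
       [-0.37228124, -0.48007456, -0.79431423],
       [ 0.51280655,  0.60693817, -0.60717008]]), 't': array([-353.52635634,  280.78222803,  767.15681104])}
dry_bath [(0.76, [254.7, 214.0])]
fixed_block [(0.62, [240.2, 191.1])]
loose_block [(0.63, [196.9, 154.3]), (0.18, [195
[... 304 characters left out ...]
'cx': 255.96887855108335, 'cy': 193.07301786791288, 'k1': -0.05750654005835862, 'R': array([[-0.01130155, -0.99977733,  0.01782053],
       [-0.98805116,  0.00842588, -0.15389575],
       [ 0.15371132, -0.01934686, -0.98792638]]), 't': array([ 67.68227198, 520.42747611, 912.02801911])}
dry_bath [(0.81, [254.1, 200.0])]
fixed_block [(0.93, [226.9, 199.4]), (0.46, [131.9, 196.7]), (0.25, [278.0, 201.0])]
loose_block [(0.83, [131.7, 194.8])]
stand [(0.75, [138.4, 199.1])]
spacer [(0.69, [339.2, 185.7]), (0.67, [135.9, 199.6])]
slide_box [(0.58, [278.7, 198.9])]
timer [(0.65, [354.4, 140.9])]
petri_dish [(0.79, [201.4, 132.3])]
gel_comb [(0.7, [259.0, 256.2])]
weigh_boat [(0.74, [166.0, 250.9])]
```

View pics/scene0.png

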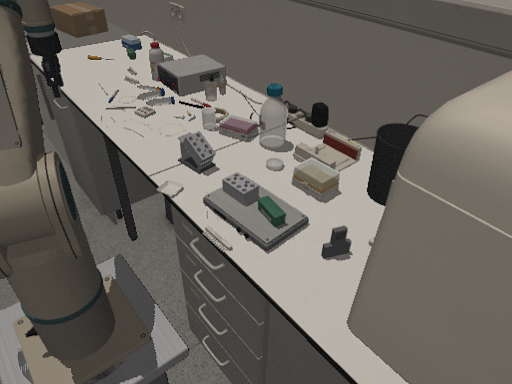

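View pics/top0.png

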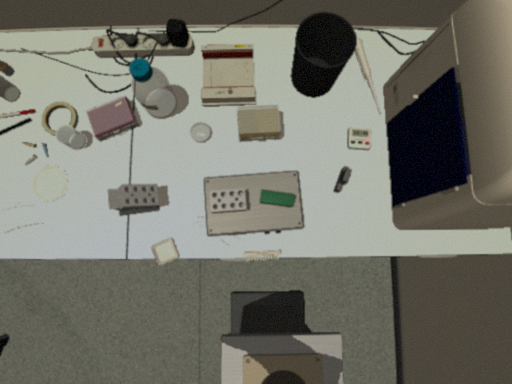

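```bash
cat > h.py <<'E'
from cell import ctrl
import numpy as np, cv2
from scipy.optimize import minimize
from scipy.spatial.transform import Rotation as Ro
CI={n:ctrl.camera_info(n) for n in("scene","top")}
def proj(P,n):
    c=CI[n];P=np.atleast_2d(P)@c["R"].T+c["t"];s=P[:,:2]/P[:,2:]
    r2=(s**2).sum(1,keepdims=True);s=s*(1+c["k1"]*r2);f=192/np.tan(np.radians(c["fovy"]/2))
    return s*f+[c["cx"],c["cy"]]
def ray(uv,n):
    c=CI[n];f=192/np.tan(np.radians(c["fovy"]/2));d=(np.array(uv,float)-[c["cx"],c["cy"]])/f
    s=d.copy()
    for _ in range(20): s=d/(1+c["k1"]*(s@s))
    return -c["R"].T@c["t"], c["R"].T@np.array([s[0],s[1],1])
def atz(uv,n,z):
    o,d=ray(uv,n); return o+d*(z-o[2])/d[2]
def tri(a,b):
    o1,d1=ray(a,"scene");o2,d2=ray(b,"top")
    A=np.c_[d1,-d2];k=np.linalg.lstsq(A,o2-o1,rcond=None)[0]
    p,q=o1+k[0]*d1,o2+k[1]*d2
    return (p+q)/2,np.linalg.norm(p-q)
def box(sx,sy,z0,z1,cx=0,cy=0):
    return np.array([[cx+a*sx/2,cy+b*sy/2,z] for a in(-1,1) for b in(-1,1) for z in(z0,z1)])
SH={"dry_bath":[box(160,260,0,30)],"fixed_block":[box(56,90,0,40)],"loose_block":[box(56,90,0,40)],
"slide_box":[box(34,87,0,35)],"spacer":[box(70,14,0,40),box(34,14,40,86)]}
S=4
def render(parts,T,n):
    m=np.zeros((384*S,512*S),np.uint8)
    for b in parts:
        p=proj(b@T[0].T+T[1],n); h=cv2.convexHull(((p+.5)*S-.5).astype(np.float32)).reshape(-1,2)
        cv2.fillConvexPoly(m,np.round(h*16).astype(np.int32),1,shift=4)
    return cv2.resize(m.astype(np.float32),(512,384),interpolation=cv2.INTER_AREA)
def masks(l):
    o={}
    for n in("scene","top"):
        r=ctrl.silhouettes(l,n); o[n]=[(x["conf"],x["region"],x["extent"]) for x in r]
    return o
def fit(l,M,p0,pose,step,cams=("scene","top")):
    def cost(p):
        T=pose(p);c=0
        for n in cams:
            r=render(SH[l],T,n);m=M[n].astype(np.float32)
            c+=np.abs(r-m).sum()/m.sum()
        return c
    p0=np.array(p0,float);sx=np.vstack([p0]+[p0+np.eye(len(p0))[i]*step[i] for i in range(len(p0))])
    r=minimize(cost,p0,method="Nelder-Mead",options=dict(initial_simplex=sx,xatol=.02,fatol=1e-4,maxiter=300))
    return r.x,r.fun
def up(z):
    return lambda p:(Ro.from_euler("z",p[2]).as_matrix(),np.array([p[0],p[1],z if z is not None else p[3]]))
def snap(tag):
    for n in("scene","top"):
        im=ctrl.get_image(n); cv2.imwrite(f"pics/{n}_{tag}.png",im[:,:,::-1]); np.save(f"pics/{n}_{tag}.npy",im)
E
python3 - <<'E'
from h import *
import pickle
snap("a")
D={}
for l in ["dry_bath","fixed_block","loose_block","spacer","slide_box","stand"]:
    D[l]=masks(l)
    for n in D[l]: print(l,n,[(c,np.round(e,1),int(r.sum())) for c,r,e in D[l][n]])
pickle.dump(D,open("m.pkl","wb"))
for l,z in [("dry_bath",0),("fixed_block",30),("slide_box",30),("spacer",0)]:
    try:
        M={n:D[l][n][0][1] for n in D[l]}
        e=D[l]["top"][0][2]; x=atz(e[:2],"top",z+20)
        best=min((fit(l,M,[x[0],x[1],y],up(z),[8,8,.2]) for y in ([0] if l in("dry_bath","fixed_block") else [0,.7,1.4,-.7])),key=lambda t:t[1])
        print(l,np.round(best[0],3),best[1])
        b4=fit(l,M,[*best[0],z],up(None),[3,3,.05,5]); print("  free z",np.round(b4[0],3),b4[1])
        for n in M: print("   ",n,fit(l,M,best[0],up(z),[3,3,.05],cams=(n,)))
    except Exception as ex: print(l,ex)
for n in("top","scene"):
    im=np.load(f"pics/{n}_a.npy")[:,:,::-1].copy()
    for l in D:
        if D[l][n]:
            c,_=cv2.findContours(D[l][n][0][1].astype(np.uint8),0,1); cv2.drawContours(im,c,-1,(0,0,255),1)
    c=im[120:280,100:370] if n=="top" else im[110:270,140:410]
    cv2.imwrite(f"pics/{n}_cr.png",cv2.resize(c,None,fx=2.9,fy=2.9,interpolation=cv2.INTER_NEAREST))
E
```

```text
dry_bath scene [(0.61, array([255.8, 215.9, 106.3,  65.1]), 2945)]
dry_bath top [(0.86, array([252. , 204.1,  95.4,  66.8]), 4205), (0.21, array([134.3, 202.1,  53.8,  28.2]), 412)]
fixed_block scene [(0.93, array([241.3, 186.4,  38.8,  36.4]), 805), (0.37, array([269.9, 209.2,  30.1,  30.7]), 516)]
fixed_block top [(0.57, array([227.1, 202.2,  36.7,  24.5]), 792)]
loose_block scene [(0.67, array([198.6, 150. ,  33.2,  33.6]), 628), (0.39, array([336.6, 240.4,  32.8,  34.9]), 646)]
loose_block top [(0.65, array([135.8, 196.5,  44.4,  26.8]), 931), (0.29, array([255. , 203.6,  95.6,  67.9]), 4557)]
spacer scene [(0.75, array([337.3, 240.9,  30. ,  33.9]), 655)]
spacer top [(0.52, array([341.6, 181.1,  17.1,  27.9]), 236)]
slide_box scene [(0.57, array([269.3, 209.3,  29.8,  29.6]), 532)]
slide_box top [(0.83, array([278. , 199.7,  34.2,  18.5]), 455)]
stand scene [(0.63, array([196.6, 151.5,  40.1,  37.2]), 506)]
stand top [(0.77, array([132.8, 203.8,  53. ,  31.3]), 360)]
dry_bath [4.9737e+02 7.1541e+01 7.9000e-02] 0.9540027379989624
  free z [ 4.9847e+02  7.2891e+01  7.5000e-02 -2.8
[... 584 characters left out ...]
 5.06111e+02  1.12570e+01 -1.71000e-01] 0.2864372730255127
  free z [ 5.05411e+02  1.11850e+01 -1.84000e-01  3.28830e+01] 0.2719743847846985
    scene (array([ 5.08944316e+02,  1.26800818e+01, -2.15637333e-01]), np.float64(0.09175281971693039))
    top (array([ 5.04174829e+02,  1.12976946e+01, -1.69514475e-01]), np.float64(0.1300824135541916))
spacer [ 5.60685e+02 -1.69653e+02 -4.05000e-01] 0.24686852097511292
  free z [ 5.60785e+02 -1.69752e+02 -4.08000e-01  2.79000e+00] 0.21450139582157135
    scene (array([ 5.63993591e+02, -1.68102251e+02, -3.72133361e-01]), np.float64(0.0624045804142952))
    top (array([ 5.60469958e+02, -1.69870552e+02, -4.17216381e-01]), np.float64(0.1263241469860077))
```

View crops.

View pics/top_cr.png

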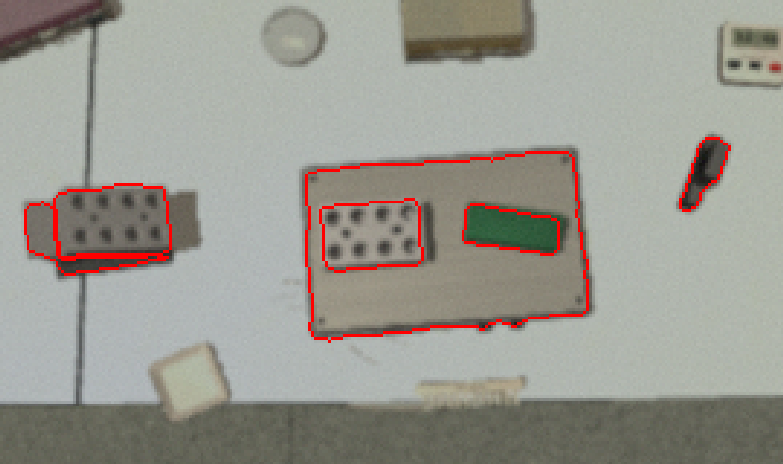

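View pics/scene_cr.png

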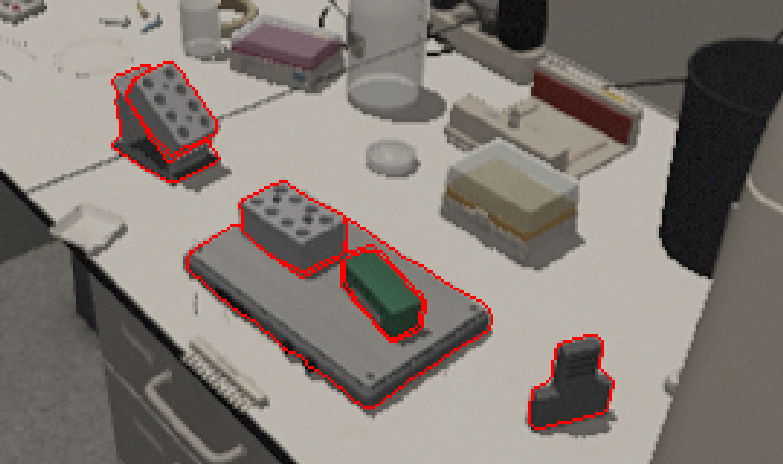

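```bash
python3 - <<'E'
from h import *
import pickle
D=pickle.load(open("m.pkl","rb"))
a,b=atz((205.2,177.9),"top",30),atz((297.6,171.7),"top",30); print(a,b,"yaw",np.arctan2(a[0]-b[0],-(b[1]-a[1])), "->block yaw", -np.arctan2(a[0]-b[0],a[1]-b[1]))
d=D["dry_bath"]["top"][0][1]|D["fixed_block"]["top"][0][1]|D["slide_box"]["top"][0][1]
SH["lo"]=SH["loose_block"]
def pose(p): return (Ro.from_euler("z",p[2]).as_matrix()@Ro.from_euler("x",.6).as_matrix(),np.array(p[[0,1,3]]))
M={n:D["loose_block"][n][0][1] for n in D["loose_block"]}
c=atz((132,195),"top",80);print(c)
for cams in (("top","scene"),("top",),("scene",)):
    print(cams,min((fit("lo",M,[c[0],c[1],y,60],pose,[8,8,.1,8],cams=cams) for y in(-.15,0,.15)),key=lambda t:t[1]))
for l,z in [("timer",8),("petri_dish",8),("gel_comb",6),("weigh_boat",5)]:
    r=ctrl.mark_of(l,"top")[0]; print(l,atz(r["point"],"top",0))
s=ctrl.read_state(); R=Ro.from_euler("xyz",s["tool_rot"]).as_matrix(); print(R.round(3))
E
```

```text
[564.95163536 198.12889221  30.        ] [580.08232828 -50.87493732  30.        ] yaw -0.06069027683740849 ->block yaw 0.06069027683740849
[512.54280933 376.89055175  80.        ]
('top', 'scene') (array([5.10886075e+02, 3.75710427e+02, 1.08924884e-01, 5.21041475e+01]), np.float64(0.174144446849823))
('top',) (array([5.12937294e+02, 3.79738476e+02, 1.20129542e-01, 3.80667570e+01]), np.float64(0.05726369470357895))
('scene',) (array([5.39716756e+02, 4.28740791e+02, 1.44458260e-01, 1.85931826e+01]), np.float64(0.052746813744306564))
timer [ 672.28397903 -216.70452753    0.        ]
petri_dish [707.87979245 215.37774571   0.        ]
gel_comb [359.79392586  50.91188373   0.        ]
weigh_boat [373.84747676 305.18899497   0.        ]
[[-0.    -0.945  0.328]
 [-0.     0.328  0.945]
 [-1.     0.    -0.   ]]
```

Request:
servo_tool(rows=[{"wx": 0.966}, {"wx": 0.966}, {"wx": 0.966}, {"wx": 0.966}, {"wx": 0.966}])

```text
schema error: expected keys dx, dy, dz, wx, wy, wz, fingers
```

Request:
servo_tool(rows=[{"wx": 0.966}, {"wx": 0.966}, {"wx": 0.966}, {"wx": 0.966}, {"wx": 0.966}])

```text
schema error: expected keys dx, dy, dz, wx, wy, wz, fingers
```

Request:
servo_tool(rows=[{"wx": 0.966}, {"wx": 0.966}, {"wx": 0.966}, {"wx": 0.966}, {"dx": 0}])

```text
schema error: expected keys dx, dy, dz, wx, wy, wz, fingers
```

Request:
servo_tool(rows=[{"dy": -0.06, "dz": 0.044, "dx": 0.008}, {"dy": -0.06, "dz": 0.044, "dx": 0.008}, {"dy": -0.06, "dz": 0.044, "dx": 0.008}, {"dy": -0.06, "dz": 0.044, "dx": 0.008}, {"dy": -0.06, "dz": 0.044, "dx": 0.008}])

```text
schema error: expected keys dx, dy, dz, wx, wy, wz, fingers
```

```bash
cat > plan.py <<'E'
from h import *
def toolR(yaw,tilt=0):
    # jaw z along yaw; x down; tilt: rotate about jaw axis so that block tilt matches Rx(tilt)
    z=np.array([np.cos(yaw),np.sin(yaw),0]);x=np.array([0,0,-1.])
    R=np.c_[x,np.cross(z,x),z]
    return Ro.from_rotvec(z*tilt).as_matrix()@R
def cur():
    s=ctrl.read_state();return np.array(s["eef_pos"]),Ro.from_euler("xyz",s["tool_rot"]).as_matrix()
def plan(way,start=None,dec=3,q=True):
    """way: list of (p,R,n,fingers)"""
    p,R=start or cur(); rows=[];k=10.**dec
    for tp,tR,n,f in way:
        tp=np.array(tp,float);p0=p.copy();R0=R.copy();rv=Ro.from_matrix(R0.T@tR).as_rotvec()
        for i in range(1,n+1):
            dp=p0+(tp-p0)*i/n; dR=R0@Ro.from_rotvec(rv*i/n).as_matrix()
            d=np.round(R.T@(dp-p)/750,dec); w=np.round(np.degrees(Ro.from_matrix(R.T@dR).as_rotvec())/6,2)
            p=p+R@d*750; R=R@Ro.from_rotvec(np.radians(w*6)).as_matrix()
            rows.append((*d,*w,f))
            if np.linalg.norm(d)*750>62 or abs(w).max()>1: print("TOO FAST",i,d,w)
    for i in range(0,len(rows),5):
        print("["+", ".join('{"dx": %g, "dy": %g, "dz": %g, "wx": %g, "wy": %g, "wz": %g, "fingers": %g}'%tuple(v+0. for v in r) for r in rows[i:i+5])+"]")
    print("end",p.round(1),len(rows))
E
python3 - <<'E'
from plan import *
plan([([506.5,12,120],toolR(-.18),15,0)])
E
```

```text
[{"dx": 0.007, "dy": -0.042, "dz": -0.042, "wx": 0.9, "wy": 0, "wz": 0, "fingers": 0}, {"dx": 0.008, "dy": -0.046, "dz": -0.038, "wx": 0.9, "wy": 0, "wz": 0, "fingers": 0}, {"dx": 0.007, "dy": -0.049, "dz": -0.033, "wx": 0.91, "wy": 0, "wz": 0, "fingers": 0}, {"dx": 0.007, "dy": -0.053, "dz": -0.029, "wx": 0.9, "wy": 0, "wz": 0, "fingers": 0}, {"dx": 0.007, "dy": -0.054, "dz": -0.023, "wx": 0.9, "wy": 0, "wz": 0, "fingers": 0}]
[{"dx": 0.008, "dy": -0.057, "dz": -0.018, "wx": 0.9, "wy": 0, "wz": 0, "fingers": 0}, {"dx": 0.007, "dy": -0.058, "dz": -0.013, "wx": 0.9, "wy": 0, "wz": 0, "fingers": 0}, {"dx": 0.007, "dy": -0.059, "dz": -0.007, "wx": 0.91, "wy": 0, "wz": 0, "fingers": 0}, {"dx": 0.008, "dy": -0.06, "dz": -0.002, "wx": 0.9, "wy": 0, "wz": 0, "fingers": 0}, {"dx": 0.007, "dy": -0.059, "dz": 0.004, "wx": 0.9, "wy": 0, "wz": 0, "fingers": 0}]
[{"dx": 0.007, "dy": -0.059, "dz": 0.01, "wx": 0.9, "wy": 0, "wz": 0, "fingers": 0}, {"dx": 0.007, "dy": -0.058, "dz": 0.015, "wx": 0.9, "wy": 0, "wz": 0, "fingers": 0}, {"dx": 0.008, "dy": -0.056, "dz": 0.02, "wx": 0.91, "wy": 0, "wz": 0, "fingers": 0}, {"dx": 0.007, "dy": -0.054, "dz": 0.026, "wx": 0.9, "wy": 0, "wz": 0, "fingers": 0}, {"dx": 0.007, "dy": -0.051, "dz": 0.03, "wx": 0.9, "wy": 0, "wz": 0, "fingers": 0}]
end [506.3  11.8 120.3] 15
```

Request:
servo_tool(rows=[{"dx": 0.007, "dy": -0.042, "dz": -0.042, "wx": 0.9, "wy": 0, "wz": 0, "fingers": 0}, {"dx": 0.008, "dy": -0.046, "dz": -0.038, "wx": 0.9, "wy": 0, "wz": 0, "fingers": 0}, {"dx": 0.007, "dy": -0.049, "dz": -0.033, "wx": 0.91, "wy": 0, "wz": 0, "fingers": 0}, {"dx": 0.007, "dy": -0.053, "dz": -0.029, "wx": 0.9, "wy": 0, "wz": 0, "fingers": 0}, {"dx": 0.007, "dy": -0.054, "dz": -0.023, "wx": 0.9, "wy": 0, "wz": 0, "fingers": 0}])

```text
clock: 2.62
eef_pos: [311.4, 412.5, 175.1]
tool_rot: [0.089, 1.57, 0.85]
force: [0.1, 0.7, 0.3]
width: 85.4
```

Request:
servo_tool(rows=[{"dx": 0.008, "dy": -0.057, "dz": -0.018, "wx": 0.9, "wy": 0, "wz": 0, "fingers": 0}, {"dx": 0.007, "dy": -0.058, "dz": -0.013, "wx": 0.9, "wy": 0, "wz": 0, "fingers": 0}, {"dx": 0.007, "dy": -0.059, "dz": -0.007, "wx": 0.91, "wy": 0, "wz": 0, "fingers": 0}, {"dx": 0.008, "dy": -0.06, "dz": -0.002, "wx": 0.9, "wy": 0, "wz": 0, "fingers": 0}, {"dx": 0.007, "dy": -0.059, "dz": 0.004, "wx": 0.9, "wy": 0, "wz": 0, "fingers": 0}])

```text
clock: 3.25
eef_pos: [409.3, 211.9, 147.3]
tool_rot: [0.323, 1.57, 0.613]
force: [0.2, 0.2, -0.0]
width: 85.5
```

Request:
servo_tool(rows=[{"dx": 0.007, "dy": -0.059, "dz": 0.01, "wx": 0.9, "wy": 0, "wz": 0, "fingers": 0}, {"dx": 0.007, "dy": -0.058, "dz": 0.015, "wx": 0.9, "wy": 0, "wz": 0, "fingers": 0}, {"dx": 0.008, "dy": -0.056, "dz": 0.02, "wx": 0.91, "wy": 0, "wz": 0, "fingers": 0}, {"dx": 0.007, "dy": -0.054, "dz": 0.026, "wx": 0.9, "wy": 0, "wz": 0, "fingers": 0}, {"dx": 0.007, "dy": -0.051, "dz": 0.03, "wx": 0.9, "wy": 0, "wz": 0, "fingers": 0}])

```text
clock: 3.88
eef_pos: [507.3, 10.6, 120.3]
tool_rot: [0.614, 1.57, 0.431]
force: [0.1, 0.4, -0.3]
width: 85.4
```

Request:
servo_tool(rows=[{"dx": 0, "dy": 0, "dz": 0, "wx": 0, "wy": 0, "wz": 0, "fingers": 0}, {"dx": 0, "dy": 0, "dz": 0, "wx": 0, "wy": 0, "wz": 0, "fingers": 0}])

```text
clock: 4.12
eef_pos: [506.0, 12.5, 120.1]
tool_rot: [2.497, 1.57, 2.318]
force: [-0.5, -0.0, 0.1]
width: 85.1
```

```bash
python3 - <<'E'
from plan import *
snap("b")
for n in("top","scene"):
    im=np.load(f"pics/{n}_b.npy")[:,:,::-1].copy()
    c=im[120:280,100:370] if n=="top" else im[110:270,140:410]
    cv2.imwrite(f"pics/{n}_b.png",cv2.resize(c,None,fx=2.9,fy=2.9,interpolation=cv2.INTER_CUBIC))
print(cur(),toolR(-.18))
p,R=cur(); print("jaw yaw",np.arctan2(R[1,2],R[0,2]), ctrl.read_state()["qpos"])
plan([([506.5,12,60],toolR(-.18),2,0),([506.5,12,36],toolR(-.18),3,0)])
E
```

```text
(array([505.88251177,  13.42035406, 120.27906919]), array([[-5.08983230e-04,  1.76345230e-01,  9.84328248e-01],
       [ 1.04616948e-03,  9.84327931e-01, -1.76344633e-01],
       [-9.99999323e-01,  9.40017712e-04, -6.85493408e-04]])) [[ 0.          0.17902957  0.98384369]
 [ 0.          0.98384369 -0.17902957]
 [-1.          0.          0.        ]]
jaw yaw -0.1772716841869286 [-0.32544891  0.57101198  0.3609393   2.00340419 -0.33450861  0.62431942
  0.07975763]
[{"dx": 0.04, "dy": -0.001, "dz": 0.001, "wx": 0.01, "wy": 0, "wz": 0, "fingers": 0}, {"dx": 0.04, "dy": -0.001, "dz": 0, "wx": 0.02, "wy": -0.01, "wz": -0.01, "fingers": 0}, {"dx": 0.011, "dy": 0, "dz": 0, "wx": 0, "wy": 0, "wz": 0, "fingers": 0}, {"dx": 0.011, "dy": 0, "dz": 0, "wx": 0, "wy": 0, "wz": 0, "fingers": 0}, {"dx": 0.01, "dy": 0, "dz": 0, "wx": 0, "wy": 0, "wz": 0, "fingers": 0}]
end [506.3  11.9  36.3] 5
```

View pics/scene_b.png

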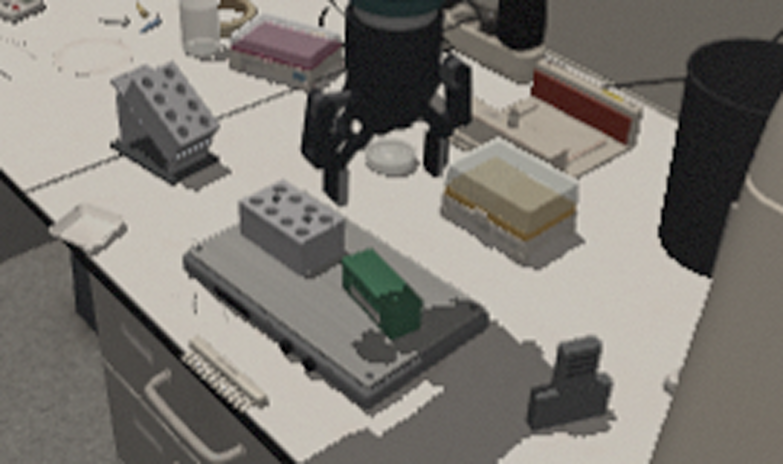

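View pics/top_b.png

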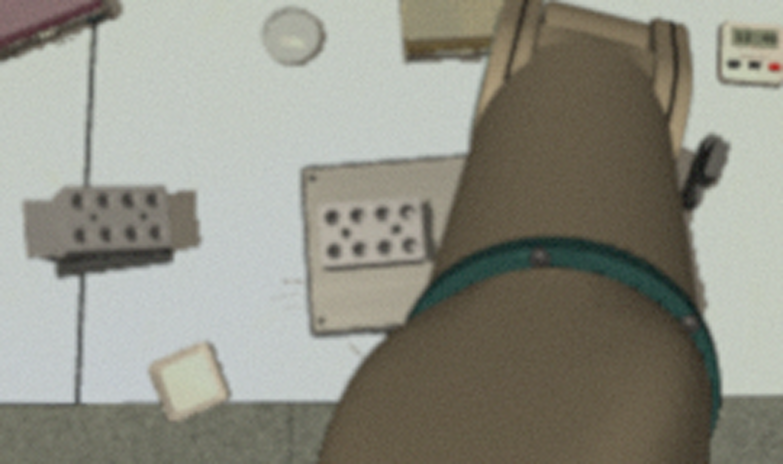

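Request:
servo_tool(rows=[{"dx": 0.04, "dy": -0.001, "dz": 0.001, "wx": 0.02, "wy": 0, "wz": 0, "fingers": 0}, {"dx": 0.04, "dy": 0, "dz": 0, "wx": 0, "wy": 0, "wz": 0, "fingers": 0}, {"dx": 0.011, "dy": 0, "dz": 0, "wx": 0, "wy": 0, "wz": 0, "fingers": 0}, {"dx": 0.011, "dy": 0, "dz": 0, "wx": 0, "wy": 0, "wz": 0, "fingers": 0}, {"dx": 0.01, "dy": 0, "dz": 0, "wx": 0, "wy": 0, "wz": 0, "fingers": 0}])

```text
clock: 4.85
eef_pos: [507.6, 11.2, 36.6]
tool_rot: [0.315, 1.569, 0.134]
force: [-0.0, 0.0, -0.2]
width: 85.1
```

Request:
servo_tool(rows=[{"dx": 0, "dy": 0, "dz": 0, "wx": 0, "wy": 0, "wz": 0, "fingers": 1}, {"dx": 0, "dy": 0, "dz": 0, "wx": 0, "wy": 0, "wz": 0, "fingers": 1}, {"dx": 0, "dy": 0, "dz": 0, "wx": 0, "wy": 0, "wz": 0, "fingers": 1}, {"dx": 0, "dy": 0, "dz": 0, "wx": 0, "wy": 0, "wz": 0, "fingers": 1}, {"dx": 0, "dy": 0, "dz": 0, "wx": 0, "wy": 0, "wz": 0, "fingers": 1}])

```text
clock: 5.48
eef_pos: [507.0, 10.9, 36.4]
tool_rot: [0.413, 1.571, 0.232]
force: [-1.1, -0.6, -0.9]
width: 0.2
```

```bash
python3 - <<'E'
from plan import *
print(proj([506,12.5,133],"scene"), ctrl.read_state()["width"],ctrl.read_state()["force"],cur()[0])
plan([([506.5,12,100],toolR(-.18),2,1),([675,-100,100],toolR(-.18),5,1),([675,-100,20],toolR(-.18),3,1)])
E
```

```text
[[271.52153092 184.11066075]] 0.23605815624178803 [-1.14350629 -0.56763705 -0.94286971] [507.01020152  10.90729553  36.35308599]
[{"dx": -0.042, "dy": 0.001, "dz": 0, "wx": -0.01, "wy": 0, "wz": 0, "fingers": 1}, {"dx": -0.043, "dy": 0, "dz": -0.001, "wx": -0.01, "wy": 0, "wz": 0, "fingers": 1}, {"dx": 0, "dy": -0.021, "dz": 0.05, "wx": 0, "wy": 0, "wz": 0, "fingers": 1}, {"dx": 0, "dy": -0.022, "dz": 0.049, "wx": 0, "wy": 0, "wz": 0, "fingers": 1}, {"dx": 0, "dy": -0.021, "dz": 0.05, "wx": 0, "wy": 0, "wz": 0, "fingers": 1}]
[{"dx": 0, "dy": -0.021, "dz": 0.049, "wx": 0, "wy": 0, "wz": 0, "fingers": 1}, {"dx": 0, "dy": -0.021, "dz": 0.05, "wx": 0, "wy": 0, "wz": 0, "fingers": 1}, {"dx": 0.036, "dy": 0, "dz": 0, "wx": 0, "wy": 0, "wz": 0, "fingers": 1}, {"dx": 0.035, "dy": 0, "dz": 0, "wx": 0, "wy": 0, "wz": 0, "fingers": 1}, {"dx": 0.036, "dy": 0, "dz": 0, "wx": 0, "wy": 0, "wz": 0, "fingers": 1}]
end [675.2 -99.7  19.9] 10
```

```bash
python3 - <<'E'
from plan import *
snap("c")
for n in("top","scene"):
    im=np.load(f"pics/{n}_c.npy")[:,:,::-1].copy()
    c=im[120:280,100:370] if n=="top" else im[110:270,140:410]
    cv2.imwrite(f"pics/{n}_c.png",cv2.resize(c,None,fx=2.9,fy=2.9,interpolation=cv2.INTER_CUBIC))
E
```

```text
(no output)
```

View pics/scene_c.png

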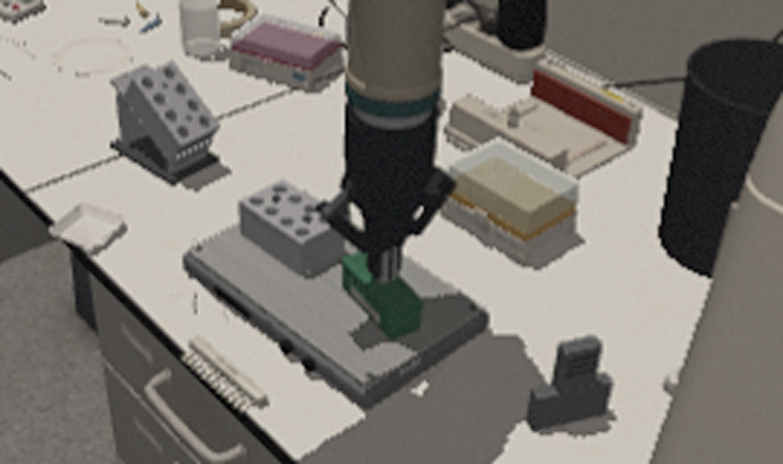

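View pics/top_c.png

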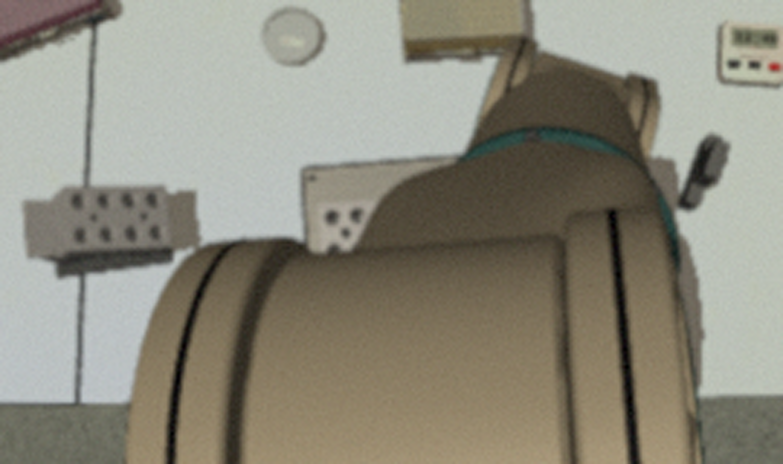

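```bash
python3 - <<'E'
from plan import *
for z in (36,56,76):
    q=proj([507,11,z],"scene")[0]; print(z,q,(q-[140,110])*2.9)
for n in CI: print(n,-CI[n]["R"].T@CI[n]["t"])
im=np.load("pics/scene_c.npy")[160:240,225:305][:,:,::-1]
cv2.imwrite("pics/z.png",cv2.resize(im,None,fx=7,fy=7,interpolation=cv2.INTER_CUBIC))
im=np.load("pics/scene_a.npy")[160:240,225:305][:,:,::-1]
cv2.imwrite("pics/z0.png",cv2.resize(im,None,fx=7,fy=7,interpolation=cv2.INTER_CUBIC))
r=masks("slide_box"); print([(c,e) for c,_,e in r["scene"]])
E
```

```text
36 [270.66566827 214.05915508] [378.93043798 301.77154973]
56 [270.97222921 208.20038679] [379.8194647 284.7811217]
76 [271.28625121 202.19722208] [380.7301285  267.37194405]
scene [ -15.38985384 -554.73247522  695.97711907]
top [374.78485461  80.92701791 979.90197775]
[(0.71, [270.3, 211.1, 34.0, 30.6])]
```

View pics/z.png

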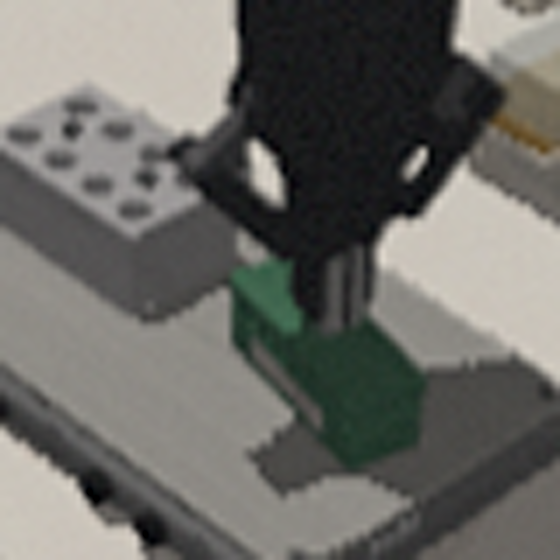

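View pics/z0.png

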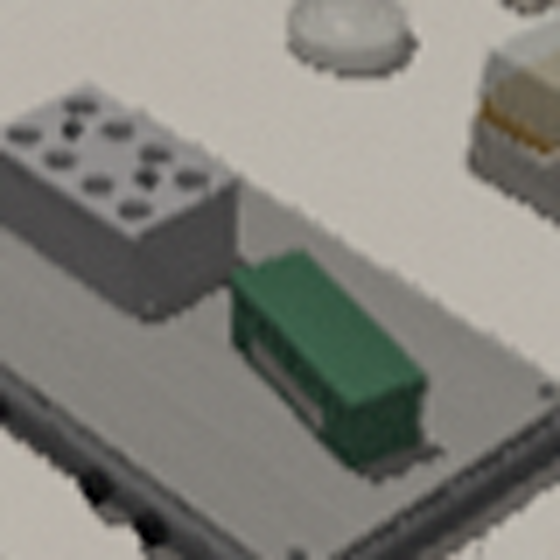

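Request:
servo_tool(rows=[{"dx": 0.003, "dy": 0, "dz": 0, "wx": 0, "wy": 0, "wz": 0, "fingers": 1}, {"dx": 0.003, "dy": 0, "dz": 0, "wx": 0, "wy": 0, "wz": 0, "fingers": 1}])

```text
clock: 5.92
eef_pos: [507.3, 11.0, 35.7]
tool_rot: [1.184, 1.568, 1.001]
force: [-12.4, 0.5, 63.5]
width: -0.0
```

```bash
python3 - <<'E'
from plan import *
s=ctrl.read_state();print(s)
snap("d")
im=np.load("pics/scene_d.npy")[160:240,225:305][:,:,::-1]
cv2.imwrite("pics/zd.png",cv2.resize(im,None,fx=7,fy=7,interpolation=cv2.INTER_CUBIC))
for z in (36,45,55,65): print(z,atz((273.6,207),"scene",z))
E
```

```text
{'clock': 5.925, 'qpos': array([-0.24571179,  0.71033862,  0.25695664,  2.0531665 , -0.41884707,
        0.42586386,  0.15305156]), 'qd': array([ 0.01825601, -0.00280201, -0.01516278,  0.00525052, -0.01294045,
       -0.01575579,  0.01193887]), 'tau': array([ 3.95987956e-01, -2.04768097e+01,  1.06714223e+00, -7.94563383e+00,
       -4.66914140e-01, -4.09580380e+00, -1.77586998e-02]), 'eef_pos': array([507.26244035,  10.96591623,  35.66820981]), 'tool_rot': array([1.18424195, 1.56794213, 1.00147037]), 'force': array([-12.43911868,   0.46782637,  63.46874755]), 'torque': array([ 0.21619715,  2.77473512, -0.05666513]), 'width': -0.018146305420587462}
36 [532.18669055  28.14751653  36.        ]
45 [524.7194788   20.19887745  45.        ]
55 [516.42257685  11.36705624  55.        ]
65 [508.12567491   2.53523503  65.        ]
```

View pics/zd.png

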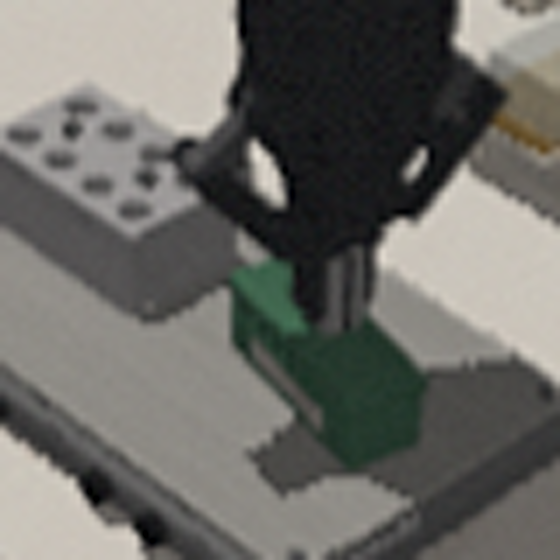

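Request:
servo_tool(rows=[{"dx": -0.025, "dy": 0, "dz": 0, "wx": 0, "wy": 0, "wz": 0, "fingers": 1}, {"dx": -0.025, "dy": 0, "dz": 0, "wx": 0, "wy": 0, "wz": 0, "fingers": 0}, {"dx": 0, "dy": 0, "dz": 0, "wx": 0, "wy": 0, "wz": 0, "fingers": 0}, {"dx": 0, "dy": 0, "dz": 0, "wx": 0, "wy": 0, "wz": 0, "fingers": 0}, {"dx": 0, "dy": 0, "dz": 0, "wx": 0, "wy": 0, "wz": 0, "fingers": 0}])

```text
clock: 6.65
eef_pos: [506.3, 10.9, 68.4]
tool_rot: [-2.928, 1.569, -3.11]
force: [0.2, 0.1, 1.0]
width: 72.4
```

```bash
python3 - <<'E'
from plan import *
s=ctrl.read_state();print(s["eef_pos"],s["force"],s["width"])
snap("e")
M=masks("slide_box")
r=M["scene"][0]; print(r[0],r[2]); print(fit("slide_box",{"scene":r[1]},[508,12,-.19],up(30),[3,3,.05],cams=("scene",)))
im=np.load("pics/scene_e.npy")[140:240,225:325][:,:,::-1]
cv2.imwrite("pics/ze.png",cv2.resize(im,None,fx=5,fy=5,interpolation=cv2.INTER_CUBIC))
E
```

```text
[506.32033712  10.9302516   68.41510223] [0.16403974 0.1136401  0.96714647] 72.37406313881542
0.74 [269.9, 210.4, 30.0, 32.1]
(array([ 5.09923543e+02,  1.26972350e+01, -1.97470774e-01]), np.float64(0.06723826378583908))
```

View pics/ze.png

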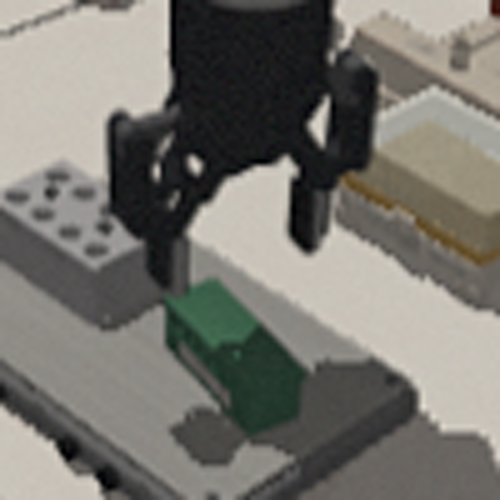

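Request:
servo_tool(rows=[{"dx": 0.03, "dy": 0.001, "dz": 0, "wx": 0, "wy": 0, "wz": 0, "fingers": 0}, {"dx": 0.03, "dy": 0, "dz": 0, "wx": 0, "wy": 0, "wz": 0, "fingers": 0}, {"dx": 0.01, "dy": 0, "dz": 0, "wx": 0, "wy": 0, "wz": 0, "fingers": 0}, {"dx": 0.01, "dy": 0, "dz": 0, "wx": 0, "wy": 0, "wz": 0, "fingers": 0}, {"dx": 0, "dy": 0, "dz": 0, "wx": 0, "wy": 0, "wz": 0, "fingers": 0}])

```text
clock: 7.48
eef_pos: [507.1, 11.6, 9.2]
tool_rot: [-3.015, 1.571, 3.087]
force: [0.0, -0.5, -0.3]
width: 85.3
```

Request:
servo_tool(rows=[{"dx": 0, "dy": 0, "dz": 0, "wx": 0, "wy": 0, "wz": 0, "fingers": 1}, {"dx": 0, "dy": 0, "dz": 0, "wx": 0, "wy": 0, "wz": 0, "fingers": 1}, {"dx": 0, "dy": 0, "dz": 0, "wx": 0, "wy": 0, "wz": 0, "fingers": 1}, {"dx": 0, "dy": 0, "dz": 0, "wx": 0, "wy": 0, "wz": 0, "fingers": 1}, {"dx": 0, "dy": 0, "dz": 0, "wx": 0, "wy": 0, "wz": 0, "fingers": 1}])

```text
clock: 8.1
eef_pos: [507.4, 11.7, 9.8]
tool_rot: [0.548, 1.57, 0.367]
force: [-0.9, -0.3, 5.2]
width: 33.0
```

```bash
python3 - <<'E'
from plan import *
s=ctrl.read_state();print(s["eef_pos"],s["force"],s["width"])
R=toolR(-.18)
plan([([506.5,11,80],R,2,1),([675,-100,80],R,5,1),([675,-100,0],R,3,1)])
plan([([506.5,11,80],R,2,1)])
E
```

```text
[507.38319194  11.73764975   9.82908636] [-0.88648255 -0.32188352  5.18742765] 33.0189772893213
[{"dx": -0.047, "dy": -0.001, "dz": 0, "wx": -0.01, "wy": 0, "wz": 0, "fingers": 1}, {"dx": -0.047, "dy": 0, "dz": -0.001, "wx": -0.01, "wy": 0.01, "wz": 0, "fingers": 1}, {"dx": 0, "dy": -0.021, "dz": 0.05, "wx": 0, "wy": 0, "wz": 0, "fingers": 1}, {"dx": 0, "dy": -0.021, "dz": 0.049, "wx": 0, "wy": 0, "wz": 0, "fingers": 1}, {"dx": 0, "dy": -0.021, "dz": 0.05, "wx": 0, "wy": 0, "wz": 0, "fingers": 1}]
[{"dx": 0, "dy": -0.021, "dz": 0.049, "wx": 0, "wy": 0, "wz": 0, "fingers": 1}, {"dx": 0, "dy": -0.022, "dz": 0.05, "wx": 0, "wy": 0, "wz": 0, "fingers": 1}, {"dx": 0.036, "dy": 0, "dz": 0, "wx": 0, "wy": 0, "wz": 0, "fingers": 1}, {"dx": 0.035, "dy": 0, "dz": 0, "wx": 0, "wy": 0, "wz": 0, "fingers": 1}, {"dx": 0.036, "dy": 0, "dz": 0, "wx": 0, "wy": 0, "wz": 0, "fingers": 1}]
end [ 675.2 -100.3   -0. ] 10
[{"dx": -0.047, "dy": -0.001, "dz": 0, "wx": -0.01, "wy": 0, "wz": 0, "fingers": 1}, {"dx": -0.047, "dy": 0, "dz": -0.001, "wx": -0.01, "wy": 0.01, "wz": 0, "fingers": 1}]
end [506.5  11.1  80.3] 2
```

Request:
servo_tool(rows=[{"dx": -0.047, "dy": 0, "dz": 0, "wx": 0, "wy": 0, "wz": 0, "fingers": 1}, {"dx": -0.047, "dy": 0, "dz": 0, "wx": 0, "wy": 0, "wz": 0, "fingers": 1}, {"dx": 0, "dy": -0.021, "dz": 0.05, "wx": 0, "wy": 0, "wz": 0, "fingers": 1}, {"dx": 0, "dy": -0.021, "dz": 0.05, "wx": 0, "wy": 0, "wz": 0, "fingers": 1}, {"dx": 0, "dy": -0.021, "dz": 0.05, "wx": 0, "wy": 0, "wz": 0, "fingers": 1}])

```text
clock: 8.72
eef_pos: [609.9, -55.5, 79.8]
tool_rot: [2.564, 1.57, 2.382]
force: [0.9, -0.3, -2.6]
width: 33.0
```

Request:
servo_tool(rows=[{"dx": 0, "dy": -0.021, "dz": 0.05, "wx": 0, "wy": 0, "wz": 0, "fingers": 1}, {"dx": 0, "dy": -0.022, "dz": 0.05, "wx": 0, "wy": 0, "wz": 0, "fingers": 1}, {"dx": 0.036, "dy": 0, "dz": 0, "wx": 0, "wy": 0, "wz": 0, "fingers": 1}, {"dx": 0.035, "dy": 0, "dz": 0, "wx": 0, "wy": 0, "wz": 0, "fingers": 1}, {"dx": 0.036, "dy": 0, "dz": 0, "wx": 0, "wy": 0, "wz": 0, "fingers": 1}])

```text
clock: 9.35
eef_pos: [676.6, -100.3, -1.8]
tool_rot: [3.012, 1.57, 2.83]
force: [-0.2, -1.0, -1.0]
width: 32.8
```

```bash
python3 - <<'E'
from plan import *
s=ctrl.read_state();print(s["eef_pos"],s["force"],s["width"],s["tool_rot"])
snap("f")
im=np.load("pics/scene_f.npy")[110:270,200:420][:,:,::-1]
cv2.imwrite("pics/zf.png",cv2.resize(im,None,fx=3.5,fy=3.5,interpolation=cv2.INTER_CUBIC))
p,R=cur();print(np.arctan2(R[1,2],R[0,2]))
E
```

```text
[ 676.60046305 -100.27305794   -1.84772937] [-0.15987953 -1.03427998 -0.95873962] 32.756735936201636 [3.01185728 1.56982059 2.829817  ]
-0.18206290809302897
```

View pics/zf.png

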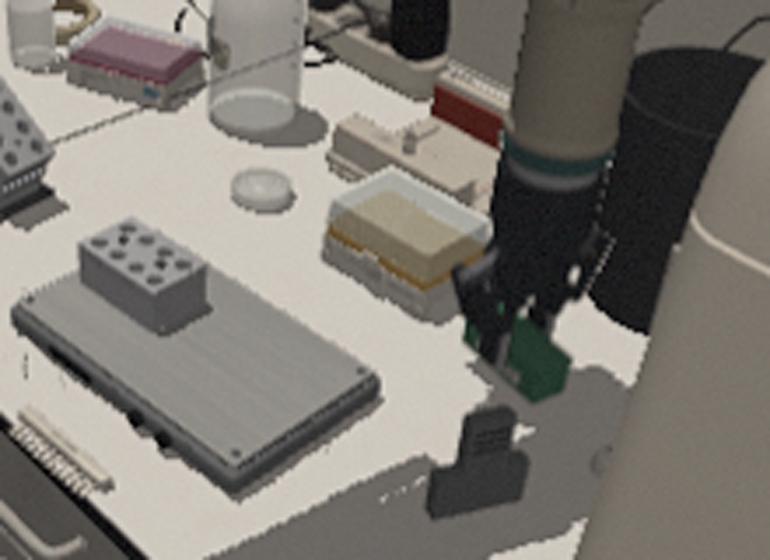

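Request:
servo_tool(rows=[{"dx": 0.013, "dy": 0, "dz": 0, "wx": 0, "wy": 0, "wz": 0, "fingers": 1}, {"dx": 0.006, "dy": 0, "dz": 0, "wx": 0, "wy": 0, "wz": 0, "fingers": 1}, {"dx": 0.002, "dy": 0, "dz": 0, "wx": 0, "wy": 0, "wz": 0, "fingers": 1}, {"dx": 0.001, "dy": 0, "dz": 0, "wx": 0, "wy": 0, "wz": 0, "fingers": 1}, {"dx": 0, "dy": 0, "dz": 0, "wx": 0, "wy": 0, "wz": 0, "fingers": 1}])

```text
clock: 10.07
eef_pos: [677.3, -100.5, -16.6]
tool_rot: [0.148, 1.57, -0.034]
force: [-0.5, -1.2, -1.9]
width: 32.7
```

Request:
servo_tool(rows=[{"dx": 0.002, "dy": 0, "dz": 0, "wx": 0, "wy": 0, "wz": 0, "fingers": 1}, {"dx": 0, "dy": 0, "dz": 0, "wx": 0, "wy": 0, "wz": 0, "fingers": 1}])

```text
clock: 10.32
eef_pos: [677.0, -100.4, -18.6]
tool_rot: [2.999, 1.571, 2.817]
force: [0.0, 0.0, -1.0]
width: 33.2
```

Request:
servo_tool(rows=[{"dx": 0.0015, "dy": 0, "dz": 0, "wx": 0, "wy": 0, "wz": 0, "fingers": 1}, {"dx": 0, "dy": 0, "dz": 0, "wx": 0, "wy": 0, "wz": 0, "fingers": 1}])

```text
clock: 10.58
eef_pos: [677.0, -100.4, -19.8]
tool_rot: [3.035, 1.57, 2.853]
force: [0.4, -0.1, -0.6]
width: 32.7
```

Request:
servo_tool(rows=[{"dx": 0.001, "dy": 0, "dz": 0, "wx": 0, "wy": 0, "wz": 0, "fingers": 1}, {"dx": 0, "dy": 0, "dz": 0, "wx": 0, "wy": 0, "wz": 0, "fingers": 1}])

```text
clock: 10.82
eef_pos: [677.2, -100.5, -20.1]
tool_rot: [0.753, 1.571, 0.571]
force: [-0.4, 0.2, 1.3]
width: 33.1
```

Request:
servo_tool(rows=[{"dx": 0.001, "dy": 0, "dz": 0, "wx": 0, "wy": 0, "wz": 0, "fingers": 1}, {"dx": 0, "dy": 0, "dz": 0, "wx": 0, "wy": 0, "wz": 0, "fingers": 0}, {"dx": 0, "dy": 0, "dz": 0, "wx": 0, "wy": 0, "wz": 0, "fingers": 0}, {"dx": 0, "dy": 0, "dz": 0, "wx": 0, "wy": 0, "wz": 0, "fingers": 0}, {"dx": 0, "dy": 0, "dz": 0, "wx": 0, "wy": 0, "wz": 0, "fingers": 0}])

```text
clock: 11.45
eef_pos: [677.1, -100.5, -21.3]
tool_rot: [-2.55, 1.571, -2.732]
force: [-0.8, 0.3, -0.6]
width: 85.5
```

Request:
servo_tool(rows=[{"dx": -0.03, "dy": 0, "dz": 0, "wx": 0, "wy": 0, "wz": 0, "fingers": 0}, {"dx": -0.06, "dy": 0, "dz": 0, "wx": 0, "wy": 0, "wz": 0, "fingers": 0}, {"dx": -0.06, "dy": 0, "dz": 0, "wx": 0, "wy": 0, "wz": 0, "fingers": 0}, {"dx": -0.03, "dy": 0, "dz": 0, "wx": 0, "wy": 0, "wz": 0, "fingers": 0}, {"dx": 0, "dy": 0, "dz": 0, "wx": 0, "wy": 0, "wz": 0, "fingers": 0}])

```text
clock: 12.08
eef_pos: [679.2, -101.0, 117.7]
tool_rot: [0.041, 1.565, -0.141]
force: [-0.5, 0.2, -0.3]
width: 85.4
```

```bash
python3 - <<'E'
from plan import *
s=ctrl.read_state();print(s["eef_pos"],s["force"],s["width"],s["tool_rot"])
snap("g")
im=np.load("pics/scene_g.npy")[110:270,200:420][:,:,::-1]
cv2.imwrite("pics/zg.png",cv2.resize(im,None,fx=3.5,fy=3.5,interpolation=cv2.INTER_CUBIC))
im=np.load("pics/top_g.npy")[100:260,120:370][:,:,::-1]
cv2.imwrite("pics/zgt.png",cv2.resize(im,None,fx=3,fy=3,interpolation=cv2.INTER_CUBIC))
M=masks("slide_box")
for n in M:
  if M[n]:
    print(n,M[n][0][0],fit("slide_box",{n:M[n][0][1]},[677,-100,-.19],up(0),[3,3,.05],cams=(n,)))
M=masks("spacer")
for n in M:
  if M[n]:
    print(n,M[n][0][0],fit("spacer",{n:M[n][0][1]},[562,-169,-.4],up(0),[3,3,.05],cams=(n,)))
E
```

```text
[ 679.1736264  -101.01129576  117.73048386] [-0.51622624  0.17331149 -0.28594959] 85.3995095113361 [ 0.04059592  1.56457378 -0.14141635]
scene 0.63 (array([ 6.81467657e+02, -1.00296931e+02, -2.14299890e-01]), np.float64(0.11941340565681458))
top 0.46 (array([ 6.76794174e+02, -9.93119213e+01, -1.61576003e-01]), np.float64(5.778409004211426))
scene 0.63 (array([ 5.63534442e+02, -1.68681312e+02, -3.38969619e-01]), np.float64(0.06017080694437027))
```

View pics/zg.png

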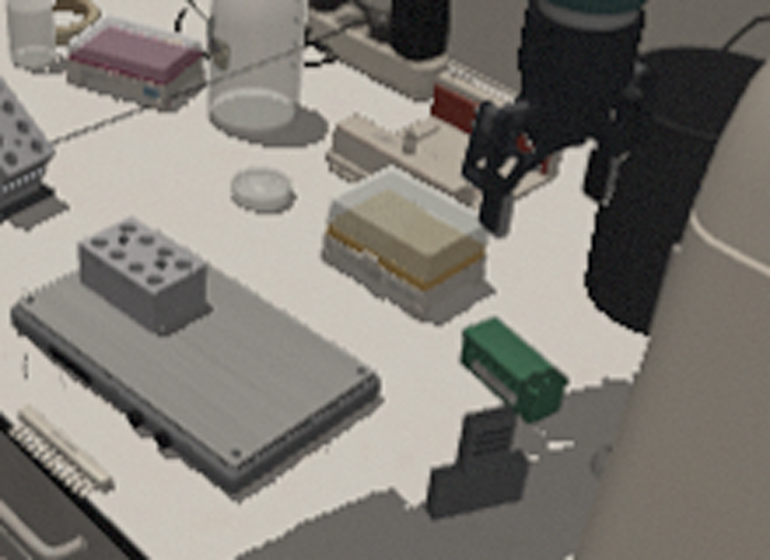

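View pics/zgt.png

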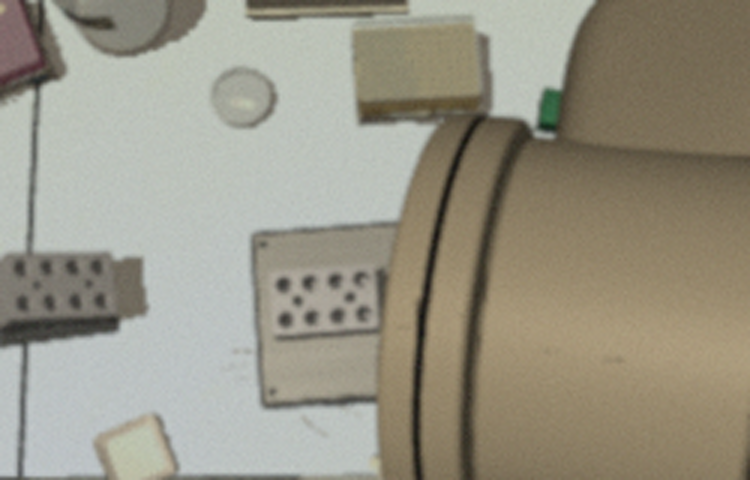

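```bash
python3 - <<'E'
from plan import *
print(ctrl.read_state()["qpos"])
R=toolR(1.18)
plan([([562,-169,120],R,14,0)],dec=3)
E
```

```text
[-0.08861977  0.80110189  0.35628372  1.49949065 -0.32485009  0.90215344
  0.18917968]
[{"dx": -0.001, "dy": -0.008, "dz": -0.01, "wx": -0.93, "wy": 0, "wz": 0, "fingers": 0}, {"dx": 0, "dy": -0.008, "dz": -0.01, "wx": -0.93, "wy": 0, "wz": 0, "fingers": 0}, {"dx": -0.001, "dy": -0.006, "dz": -0.011, "wx": -0.93, "wy": 0, "wz": 0, "fingers": 0}, {"dx": -0.001, "dy": -0.006, "dz": -0.011, "wx": -0.93, "wy": 0, "wz": 0, "fingers": 0}, {"dx": 0, "dy": -0.004, "dz": -0.012, "wx": -0.93, "wy": -0.01, "wz": -0.01, "fingers": 0}]
[{"dx": -0.001, "dy": -0.003, "dz": -0.013, "wx": -0.92, "wy": 0, "wz": 0, "fingers": 0}, {"dx": -0.001, "dy": -0.002, "dz": -0.012, "wx": -0.93, "wy": 0, "wz": 0, "fingers": 0}, {"dx": -0.001, "dy": 0, "dz": -0.013, "wx": -0.93, "wy": 0, "wz": 0, "fingers": 0}, {"dx": 0, "dy": 0.001, "dz": -0.013, "wx": -0.93, "wy": 0, "wz": 0, "fingers": 0}, {"dx": -0.001, "dy": 0.001, "dz": -0.012, "wx": -0.93, "wy": 0, "wz": 0, "fingers": 0}]
[{"dx": -0.001, "dy": 0.004, "dz": -0.012, "wx": -0.93, "wy": 0, "wz": 0, "fingers": 0}, {"dx": 0, "dy": 0.004, "dz": -0.012, "wx": -0.93, "wy": -0.01, "wz": 0, "fingers": 0}, {"dx": -0.001, "dy": 0.005, "dz": -0.012, "wx": -0.93, "wy": 0, "wz": 0, "fingers": 0}, {"dx": -0.001, "dy": 0.007, "dz": -0.011, "wx": -0.93, "wy": 0, "wz": -0.01, "fingers": 0}]
end [ 561.9 -169.2  120.2] 14
```

Request:
servo_tool(rows=[{"dx": -0.001, "dy": -0.008, "dz": -0.01, "wx": -0.93, "wy": 0, "wz": 0, "fingers": 0}, {"dx": 0, "dy": -0.008, "dz": -0.01, "wx": -0.93, "wy": 0, "wz": 0, "fingers": 0}, {"dx": -0.001, "dy": -0.006, "dz": -0.011, "wx": -0.93, "wy": 0, "wz": 0, "fingers": 0}, {"dx": -0.001, "dy": -0.006, "dz": -0.011, "wx": -0.93, "wy": 0, "wz": 0, "fingers": 0}, {"dx": 0, "dy": -0.004, "dz": -0.012, "wx": -0.93, "wy": 0, "wz": 0, "fingers": 0}])

```text
clock: 13.0
eef_pos: [635.8, -125.4, 115.2]
tool_rot: [2.775, 1.569, 3.083]
force: [0.4, -0.1, 0.3]
width: 85.2
```

Request:
servo_tool(rows=[{"dx": -0.001, "dy": -0.003, "dz": -0.013, "wx": -0.93, "wy": 0, "wz": 0, "fingers": 0}, {"dx": -0.001, "dy": -0.002, "dz": -0.012, "wx": -0.93, "wy": 0, "wz": 0, "fingers": 0}, {"dx": -0.001, "dy": 0, "dz": -0.013, "wx": -0.93, "wy": 0, "wz": 0, "fingers": 0}, {"dx": 0, "dy": 0.001, "dz": -0.013, "wx": -0.93, "wy": 0, "wz": 0, "fingers": 0}, {"dx": -0.001, "dy": 0.001, "dz": -0.012, "wx": -0.93, "wy": 0, "wz": 0, "fingers": 0}])

```text
clock: 13.62
eef_pos: [594.9, -149.9, 118.2]
tool_rot: [2.165, 1.569, 2.96]
force: [0.9, 0.2, -0.4]
width: 85.3
```

Request:
servo_tool(rows=[{"dx": -0.001, "dy": 0.004, "dz": -0.012, "wx": -0.93, "wy": 0, "wz": 0, "fingers": 0}, {"dx": 0, "dy": 0.004, "dz": -0.012, "wx": -0.93, "wy": 0, "wz": 0, "fingers": 0}, {"dx": -0.001, "dy": 0.005, "dz": -0.012, "wx": -0.93, "wy": 0, "wz": 0, "fingers": 0}, {"dx": -0.001, "dy": 0.007, "dz": -0.011, "wx": -0.93, "wy": 0, "wz": 0, "fingers": 0}, {"dx": 0, "dy": 0, "dz": 0, "wx": 0, "wy": 0, "wz": 0, "fingers": 0}])

```text
clock: 14.25
eef_pos: [561.8, -170.2, 120.8]
tool_rot: [1.788, 1.569, 2.967]
force: [1.0, -0.3, -0.4]
width: 85.5
```

```bash
python3 - <<'E'
from plan import *
s=ctrl.read_state();print(s["eef_pos"],s["force"],s["width"],s["qpos"])
p,R=cur();print(np.arctan2(R[1,2],R[0,2]))
snap("h")
im=np.load("pics/scene_h.npy")[130:290,240:430][:,:,::-1]
cv2.imwrite("pics/zh.png",cv2.resize(im,None,fx=3.5,fy=3.5,interpolation=cv2.INTER_CUBIC))
M=masks("spacer")
for n in M:
  if M[n]:
    print(n,M[n][0][0],fit("spacer",{n:M[n][0][1]},[562,-169,-.4],up(0),[3,3,.05],cams=(n,)))
M=masks("slide_box")
for n in M:
  if M[n]:
    print(n,M[n][0][0],fit("slide_box",{n:M[n][0][1]},[677,-100,-.19],up(0),[3,3,.05],cams=(n,)))
R=toolR(1.17)
plan([([562,-169,40],R,3,0),([562,-169,20],R,2,0)])
E
```

```text
[ 561.76221754 -170.21782908  120.76215512] [ 0.99871175 -0.32907671 -0.39407802] 85.50106158897229 [ 0.27056372  0.63769378 -0.03800622  1.7758662   0.03407589  0.73027551
  1.39359542]
1.1790011364925668
scene 0.71 (array([ 5.67292339e+02, -1.91931937e+02,  5.59466294e-01]), np.float64(1.078716516494751))
top 0.68 (array([ 5.60838499e+02, -1.69602111e+02, -4.27540462e-01]), np.float64(0.12237394601106644))
scene 0.76 (array([ 6.80715206e+02, -1.00512409e+02, -2.16554324e-01]), np.float64(0.18812374770641327))
top 0.62 (array([ 6.77393202e+02, -1.02185770e+02, -1.31592541e-01]), np.float64(0.11635638028383255))
[{"dx": 0.036, "dy": 0, "dz": 0, "wx": 0.04, "wy": 0, "wz": 0, "fingers": 0}, {"dx": 0.036, "dy": 0.001, "dz": 0, "wx": 0.03, "wy": 0, "wz": 0, "fingers": 0}, {"dx": 0.036, "dy": 0, "dz": -0.001, "wx": 0.04, "wy": 0, "wz": 0, "fingers": 0}, {"dx": 0.013, "dy": 0, "dz": 0, "wx": 0, "wy": 0, "wz": 0, "fingers": 0}, {"dx": 0.014, "dy": 0, "dz": 0, "wx": 0, "wy": 0, "wz": 0, "fingers": 0}]
end [ 562.1 -169.4   19.9] 5
```

View pics/zh.png

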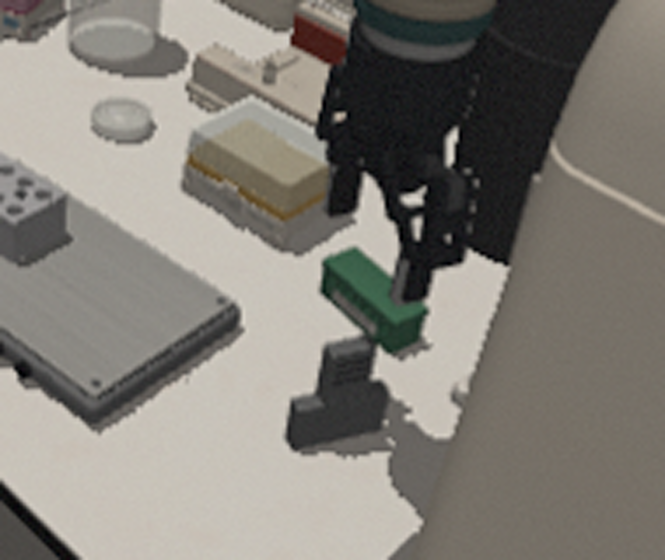

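Request:
servo_tool(rows=[{"dx": 0.036, "dy": 0, "dz": 0, "wx": 0.04, "wy": 0, "wz": 0, "fingers": 0}, {"dx": 0.036, "dy": 0.001, "dz": 0, "wx": 0.03, "wy": 0, "wz": 0, "fingers": 0}, {"dx": 0.036, "dy": 0, "dz": 0, "wx": 0.03, "wy": 0, "wz": 0, "fingers": 0}, {"dx": 0.013, "dy": 0, "dz": 0, "wx": 0, "wy": 0, "wz": 0, "fingers": 0}, {"dx": 0.014, "dy": 0, "dz": 0, "wx": 0, "wy": 0, "wz": 0, "fingers": 0}])

```text
clock: 15.18
eef_pos: [562.7, -169.2, 20.1]
tool_rot: [-1.443, 1.57, -0.272]
force: [0.2, -0.2, 0.6]
width: 85.4
```

Request:
servo_tool(rows=[{"dx": 0, "dy": 0, "dz": 0, "wx": 0, "wy": 0, "wz": 0, "fingers": 1}, {"dx": 0, "dy": 0, "dz": 0, "wx": 0, "wy": 0, "wz": 0, "fingers": 1}, {"dx": 0, "dy": 0, "dz": 0, "wx": 0, "wy": 0, "wz": 0, "fingers": 1}, {"dx": 0, "dy": 0, "dz": 0, "wx": 0, "wy": 0, "wz": 0, "fingers": 1}, {"dx": 0, "dy": 0, "dz": 0, "wx": 0, "wy": 0, "wz": 0, "fingers": 1}])

```text
clock: 15.8
eef_pos: [562.6, -169.3, 20.7]
tool_rot: [-1.38, 1.57, -0.209]
force: [-0.3, 0.8, 4.0]
width: 13.4
```

```bash
python3 - <<'E'
from plan import *
s=ctrl.read_state();print(s["eef_pos"],s["force"],s["torque"],s["width"])
p,R=cur();print(np.arctan2(R[1,2],R[0,2]))
snap("i")
im=np.load("pics/scene_i.npy")[170:290,280:400][:,:,::-1]
cv2.imwrite("pics/zi.png",cv2.resize(im,None,fx=5,fy=5,interpolation=cv2.INTER_CUBIC))
im=np.load("pics/top_i.npy")[140:240,200:360][:,:,::-1]
cv2.imwrite("pics/zit.png",cv2.resize(im,None,fx=4,fy=4,interpolation=cv2.INTER_CUBIC))
E
```

```text
[ 562.56740733 -169.33589385   20.68322965] [-0.33543853  0.76182854  3.97149851] [ 0.0689159   0.00536681 -0.00506445] 13.42413543016321
1.1708844410890566
```

View pics/zi.png

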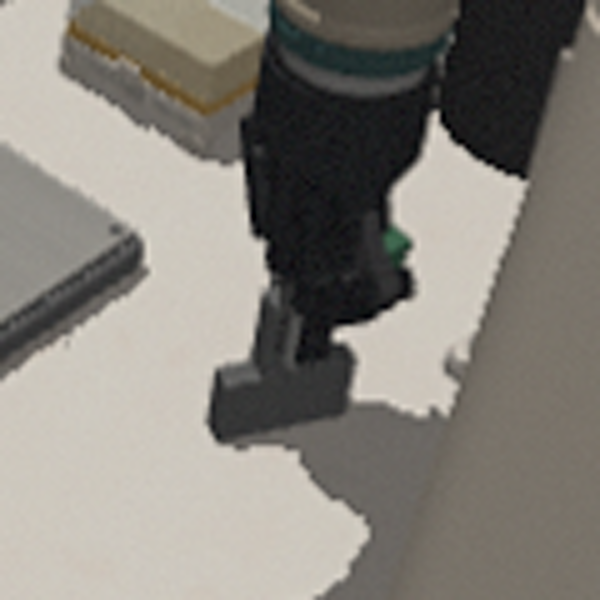

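View pics/zit.png

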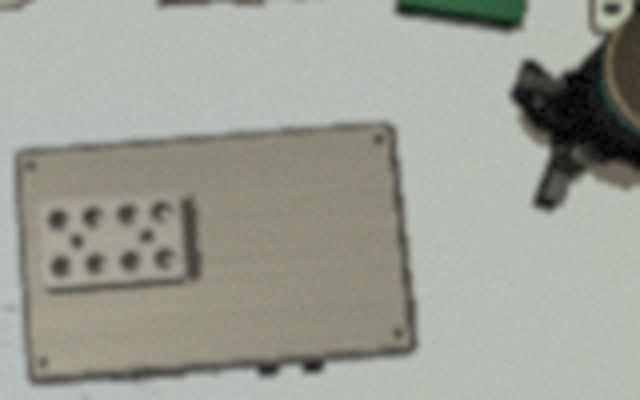

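```bash
python3 - <<'E'
from plan import *
A={"scene":[],"top":[]};B={"scene":[],"top":[]}
for k in range(3):
    for n in A:
        ctrl.get_image(n)
        r=ctrl.silhouettes("fixed_block",n)
        r=[x for x in r if 500<x["region"].sum()<1000 and abs(x["extent"][0]-(241 if n=="scene" else 227))<8]
        if r:
            f=fit("fixed_block",{n:r[0]["region"]},[501.7,136.4,.075],up(30),[3,3,.05],cams=(n,)); A[n].append([*f[0],f[1]])
for n in A: print(n,np.round(A[n],3),np.round(np.mean(A[n],0),3))
# plate edges in top by thresholding sobel? print long line segs
im=cv2.cvtColor(ctrl.get_image("top"),cv2.COLOR_RGB2GRAY)
l=cv2.createLineSegmentDetector().detect(im)[0][:,0]
for s in l:
    if np.hypot(s[2]-s[0],s[3]-s[1])>25 and 195<min(s[0],s[2]) and max(s[0],s[2])<310 and 165<min(s[1],s[3]) and max(s[1],s[3])<240:
        a,b=atz(s[:2],"top",30)[:2],atz(s[2:],"top",30)[:2]; d=b-a; print(s.round(1),"len",np.hypot(*d).round(0),"ang",np.mod(np.arctan2(d[1],d[0])+.785,np.pi/2).round(3)-.785)
E
```

```text
scene [[5.03488e+02 1.38841e+02 6.50000e-02 3.90000e-02]
 [5.03555e+02 1.38275e+02 6.90000e-02 6.30000e-02]
 [5.03870e+02 1.38648e+02 4.70000e-02 4.00000e-02]] [5.03638e+02 1.38588e+02 6.10000e-02 4.70000e-02]
top [[5.00020e+02 1.35189e+02 6.80000e-02 4.80000e-02]
 [4.99706e+02 1.35975e+02 7.50000e-02 5.80000e-02]
 [5.00514e+02 1.36271e+02 6.30000e-02 6.80000e-02]] [5.00080e+02 1.35812e+02 6.80000e-02 5.80000e-02]
[256.8 232.8 208.  236.5] len 128.0 ang 0.06699999999999995
[298.7 171.8 304.5 225.7] len 146.0 ang 0.07599999999999996
[205.6 176.1 295.7 169.2] len 244.0 ang 0.06999999999999995
[205.6 233.2 202.2 178.1] len 148.0 ang 0.07199999999999995
[208.1 233.  291.9 226.6] len 221.0 ang 0.06599999999999995
[210.6 210.9 244.3 208.6] len 89.0 ang 0.061999999999999944
[249.5 210.2 221.8 213.3] len 74.0 ang 0.10199999999999998
[300.6 220.6 296.1 176.8] len 119.0 ang 0.07199999999999995
```

```bash
python3 - <<'E'
from plan import *
R=toolR(1.1708); R2=toolR(1.640)
plan([([562.5,-169.3,120],R,2,1),([506,74,120],R2,6,1),([506,74,60],R2,2,1)])
E
```

```text
[{"dx": -0.066, "dy": 0, "dz": 0, "wx": 0, "wy": 0, "wz": 0, "fingers": 1}, {"dx": -0.066, "dy": 0, "dz": 0, "wx": 0, "wy": 0, "wz": 0.01, "fingers": 1}, {"dx": 0, "dy": 0.033, "dz": 0.045, "wx": -0.75, "wy": 0, "wz": 0, "fingers": 1}, {"dx": 0, "dy": 0.029, "dz": 0.047, "wx": -0.74, "wy": 0, "wz": 0, "fingers": 1}, {"dx": 0, "dy": 0.025, "dz": 0.05, "wx": -0.75, "wy": 0, "wz": 0, "fingers": 1}]
[{"dx": 0, "dy": 0.021, "dz": 0.051, "wx": -0.75, "wy": 0, "wz": 0, "fingers": 1}, {"dx": 0, "dy": 0.017, "dz": 0.053, "wx": -0.74, "wy": 0, "wz": 0, "fingers": 1}, {"dx": 0, "dy": 0.013, "dz": 0.054, "wx": -0.75, "wy": 0, "wz": 0, "fingers": 1}, {"dx": 0.04, "dy": 0, "dz": 0, "wx": 0, "wy": 0, "wz": 0, "fingers": 1}, {"dx": 0.04, "dy": 0, "dz": 0, "wx": 0, "wy": 0, "wz": 0, "fingers": 1}]
end [506.3  74.3  59.7] 10
```

Request:
servo_tool(rows=[{"dx": -0.066, "dy": 0, "dz": 0, "wx": 0, "wy": 0, "wz": 0, "fingers": 1}, {"dx": -0.066, "dy": 0, "dz": 0, "wx": 0, "wy": 0, "wz": 0, "fingers": 1}, {"dx": 0, "dy": 0.033, "dz": 0.045, "wx": -0.75, "wy": 0, "wz": 0, "fingers": 1}, {"dx": 0, "dy": 0.029, "dz": 0.047, "wx": -0.75, "wy": 0, "wz": 0, "fingers": 1}, {"dx": 0, "dy": 0.025, "dz": 0.05, "wx": -0.75, "wy": 0, "wz": 0, "fingers": 1}])

```text
clock: 17.18
eef_pos: [532.9, -46.2, 118.9]
tool_rot: [1.532, 1.57, 2.941]
force: [-0.3, 0.2, -1.5]
width: 13.3
```

Request:
servo_tool(rows=[{"dx": 0, "dy": 0.021, "dz": 0.051, "wx": -0.75, "wy": 0, "wz": 0, "fingers": 1}, {"dx": 0, "dy": 0.017, "dz": 0.053, "wx": -0.74, "wy": 0, "wz": 0, "fingers": 1}, {"dx": 0, "dy": 0.013, "dz": 0.054, "wx": -0.75, "wy": 0, "wz": 0, "fingers": 1}, {"dx": 0.04, "dy": 0, "dz": 0, "wx": 0, "wy": 0, "wz": 0, "fingers": 1}, {"dx": 0.04, "dy": 0, "dz": 0, "wx": 0, "wy": 0, "wz": 0, "fingers": 1}])

```text
clock: 17.8
eef_pos: [505.6, 75.1, 58.5]
tool_rot: [-1.144, 1.57, 0.499]
force: [0.6, -0.3, -1.4]
width: 13.3
```

Request:
servo_tool(rows=[{"dx": 0, "dy": 0, "dz": 0, "wx": 0, "wy": 0, "wz": 0, "fingers": 1}, {"dx": 0, "dy": 0, "dz": 0, "wx": 0, "wy": 0, "wz": 0, "fingers": 1}])

```text
clock: 18.05
eef_pos: [506.1, 74.3, 59.6]
tool_rot: [-1.375, 1.57, 0.266]
force: [0.2, 1.1, -1.0]
width: 13.3
```

```bash
python3 - <<'E'
from plan import *
s=ctrl.read_state();print(s["eef_pos"],s["force"],s["torque"],s["width"])
p,R=cur();print(R,np.arctan2(R[1,2],R[0,2]))
snap("j")
im=np.load("pics/scene_j.npy")[140:260,190:310][:,:,::-1]
cv2.imwrite("pics/zj.png",cv2.resize(im,None,fx=5,fy=5,interpolation=cv2.INTER_CUBIC))
M=masks("spacer")
for n in M:
  if M[n]: print(n,M[n][0][0],M[n][0][2])
E
```

```text
[506.06916164  74.26933145  59.64404131] [ 0.17844669  1.08644055 -1.04228769] [-0.02533719 -0.03595731 -0.02061088] 13.26381794384044
[[ 4.59233445e-04 -9.97544094e-01 -7.00397748e-02]
 [ 1.25117924e-04 -7.00397243e-02  9.97544195e-01]
 [-9.99999887e-01 -4.66868889e-04  9.26460624e-05]] 1.640893492803373
scene 0.55 [256.1, 189.4, 20.5, 33.8]
```

View pics/zj.png

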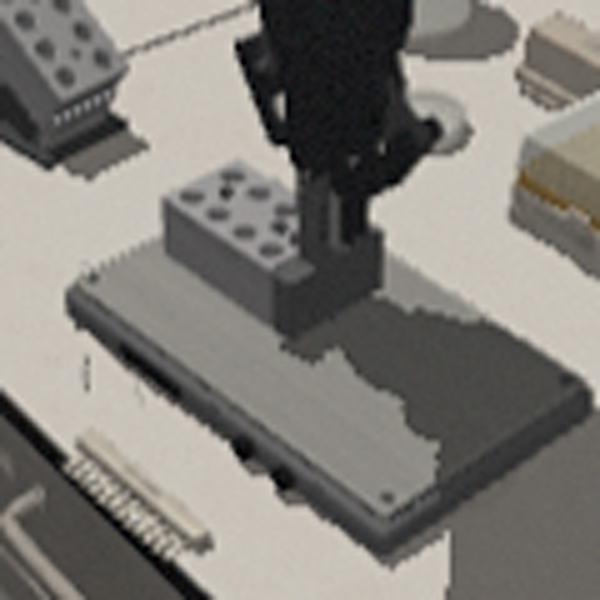

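Request:
servo_tool(rows=[{"dx": 0.008, "dy": 0, "dz": 0, "wx": 0, "wy": 0, "wz": 0, "fingers": 1}, {"dx": 0.002, "dy": 0, "dz": 0, "wx": 0, "wy": 0, "wz": 0, "fingers": 1}, {"dx": 0, "dy": 0, "dz": 0, "wx": 0, "wy": 0, "wz": 0, "fingers": 1}])

```text
clock: 18.62
eef_pos: [505.5, 74.3, 51.4]
tool_rot: [1.637, 1.57, -3.005]
force: [-1.8, 0.3, -0.3]
width: 13.4
```

Request:
servo_tool(rows=[{"dx": 0.001, "dy": 0, "dz": 0, "wx": 0, "wy": 0, "wz": 0, "fingers": 1}, {"dx": 0, "dy": 0, "dz": 0, "wx": 0, "wy": 0, "wz": 0, "fingers": 1}])

```text
clock: 18.88
eef_pos: [505.7, 74.3, 50.8]
tool_rot: [1.181, 1.571, 2.823]
force: [-0.2, 0.4, -1.7]
width: 13.2
```

Request:
servo_tool(rows=[{"dx": 0.001, "dy": 0, "dz": 0, "wx": 0, "wy": 0, "wz": 0, "fingers": 1}, {"dx": 0, "dy": 0, "dz": 0, "wx": 0, "wy": 0, "wz": 0, "fingers": 1}])

```text
clock: 19.12
eef_pos: [505.8, 74.4, 50.7]
tool_rot: [-1.652, 1.57, -0.011]
force: [-1.5, 0.1, 4.3]
width: 13.2
```

Request:
servo_tool(rows=[{"dx": -0.0007, "dy": 0, "dz": 0.004, "wx": 0, "wy": 0, "wz": 0, "fingers": 1}, {"dx": 0, "dy": 0, "dz": 0.004, "wx": 0, "wy": 0, "wz": 0, "fingers": 1}, {"dx": 0, "dy": 0, "dz": 0.002, "wx": 0, "wy": 0, "wz": 0, "fingers": 1}, {"dx": 0, "dy": 0, "dz": 0, "wx": 0, "wy": 0, "wz": 0, "fingers": 1}])

```text
clock: 19.62
eef_pos: [505.3, 82.0, 50.7]
tool_rot: [-1.035, 1.571, 0.607]
force: [0.7, -0.2, 1.1]
width: 13.1
```

Request:
servo_tool(rows=[{"dx": 0, "dy": 0, "dz": 0.002, "wx": 0, "wy": 0, "wz": 0, "fingers": 1}, {"dx": 0, "dy": 0, "dz": 0, "wx": 0, "wy": 0, "wz": 0, "fingers": 1}])

```text
clock: 19.88
eef_pos: [505.1, 83.4, 50.7]
tool_rot: [-1.033, 1.571, 0.608]
force: [0.3, -1.0, 1.1]
width: 13.4
```

Request:
servo_tool(rows=[{"dx": 0, "dy": 0, "dz": 0.001, "wx": 0, "wy": 0, "wz": 0, "fingers": 1}, {"dx": 0, "dy": 0, "dz": 0, "wx": 0, "wy": 0, "wz": 0, "fingers": 1}])

```text
clock: 20.12
eef_pos: [505.1, 84.0, 50.7]
tool_rot: [-1.428, 1.571, 0.213]
force: [-0.0, -1.2, 0.8]
width: 13.4
```

Request:
servo_tool(rows=[{"dx": 0, "dy": 0, "dz": 0.001, "wx": 0, "wy": 0, "wz": 0, "fingers": 1}, {"dx": 0, "dy": 0, "dz": 0, "wx": 0, "wy": 0, "wz": 0, "fingers": 1}])

```text
clock: 20.38
eef_pos: [505.0, 84.8, 50.7]
tool_rot: [-2.596, 1.571, -0.955]
force: [-0.9, -0.8, 1.8]
width: 13.2
```

Request:
servo_tool(rows=[{"dx": 0, "dy": 0, "dz": 0.001, "wx": 0, "wy": 0, "wz": 0, "fingers": 1}, {"dx": 0, "dy": 0, "dz": 0, "wx": 0, "wy": 0, "wz": 0, "fingers": 1}])

```text
clock: 20.62
eef_pos: [504.9, 85.5, 50.7]
tool_rot: [2.296, 1.571, -2.347]
force: [0.5, -1.5, 1.8]
width: 13.4
```

Request:
servo_tool(rows=[{"dx": 0, "dy": 0, "dz": 0.001, "wx": 0, "wy": 0, "wz": 0, "fingers": 1}, {"dx": 0, "dy": 0, "dz": 0, "wx": 0, "wy": 0, "wz": 0, "fingers": 1}])

```text
clock: 20.88
eef_pos: [504.9, 85.5, 50.7]
tool_rot: [2.976, 1.57, -1.666]
force: [1.4, -4.8, 2.2]
width: 13.4
```

Request:
servo_tool(rows=[{"dx": 0, "dy": 0, "dz": 0.001, "wx": 0, "wy": 0, "wz": 0, "fingers": 1}, {"dx": 0.0007, "dy": 0, "dz": 0, "wx": 0, "wy": 0, "wz": 0, "fingers": 1}])

```text
clock: 21.12
eef_pos: [504.9, 85.5, 50.6]
tool_rot: [3.065, 1.569, -1.578]
force: [-1.7, -5.7, 12.0]
width: 13.4
```

Request:
servo_tool(rows=[{"dx": 0, "dy": 0, "dz": -0.0007, "wx": 0, "wy": 0, "wz": 0, "fingers": 1}, {"dx": 0, "dy": 0, "dz": 0, "wx": 0, "wy": 0, "wz": 0, "fingers": 0.8}, {"dx": 0, "dy": 0, "dz": 0, "wx": 0, "wy": 0, "wz": 0, "fingers": 0.7}, {"dx": 0, "dy": 0, "dz": 0, "wx": 0, "wy": 0, "wz": 0, "fingers": 0.6}, {"dx": 0, "dy": 0, "dz": 0, "wx": 0, "wy": 0, "wz": 0, "fingers": 0.6}])

```text
clock: 21.75
eef_pos: [504.7, 87.0, 50.0]
tool_rot: [0.485, 1.57, 2.126]
force: [-0.4, 0.6, -0.5]
width: 34.1
```

Request:
servo_tool(rows=[{"dx": -0.02, "dy": 0, "dz": 0, "wx": 0, "wy": 0, "wz": 0, "fingers": 0.6}, {"dx": -0.05, "dy": 0, "dz": 0, "wx": 0, "wy": 0, "wz": 0, "fingers": 0.6}, {"dx": -0.07, "dy": 0, "dz": 0, "wx": 0, "wy": 0, "wz": 0, "fingers": 0}, {"dx": -0.05, "dy": 0, "dz": 0, "wx": 0, "wy": 0, "wz": 0, "fingers": 0}, {"dx": 0, "dy": 0, "dz": 0, "wx": 0, "wy": 0, "wz": 0, "fingers": 0}])

```text
clock: 22.38
eef_pos: [507.2, 87.1, 196.5]
tool_rot: [-1.431, 1.563, 0.21]
force: [-0.6, 0.1, 0.1]
width: 84.6
```

```bash
python3 - <<'E'
from plan import *
s=ctrl.read_state();print(s["eef_pos"],s["force"],s["torque"],s["width"],s["qpos"])
snap("k")
im=np.load("pics/scene_k.npy")[140:260,190:310][:,:,::-1]
cv2.imwrite("pics/zk.png",cv2.resize(im,None,fx=5,fy=5,interpolation=cv2.INTER_CUBIC))
im=np.load("pics/top_k.npy")[140:240,120:320][:,:,::-1]
cv2.imwrite("pics/zkt.png",cv2.resize(im,None,fx=4,fy=4,interpolation=cv2.INTER_CUBIC))
M=masks("spacer")
for n in M:
  if M[n]:
    print(n,M[n][0][0],M[n][0][2],fit("spacer",{n:M[n][0][1]},[505,85,.07],up(30),[3,3,.05],cams=(n,)))
M=masks("fixed_block")
for n in M:
  if M[n]:
    print(n,M[n][0][0],M[n][0][2])
E
```

```text
[507.19194646  87.11142826 196.52567016] [-0.62402122  0.14395641  0.11776547] [-0.00334278  0.01392831  0.0025311 ] 84.59556390606058 [-0.10950789  0.44185605 -0.16312743  1.90187262  0.09768897  0.79765405
  1.31604286]
scene 0.84 [252.5, 191.4, 23.4, 36.7] (array([5.06099847e+02, 8.54094342e+01, 1.20011674e-01]), np.float64(0.0517459511756897))
scene 0.75 [235.0, 186.8, 20.2, 33.3]
top 0.73 [219.7, 202.3, 23.2, 24.4]
```

View pics/zk.png

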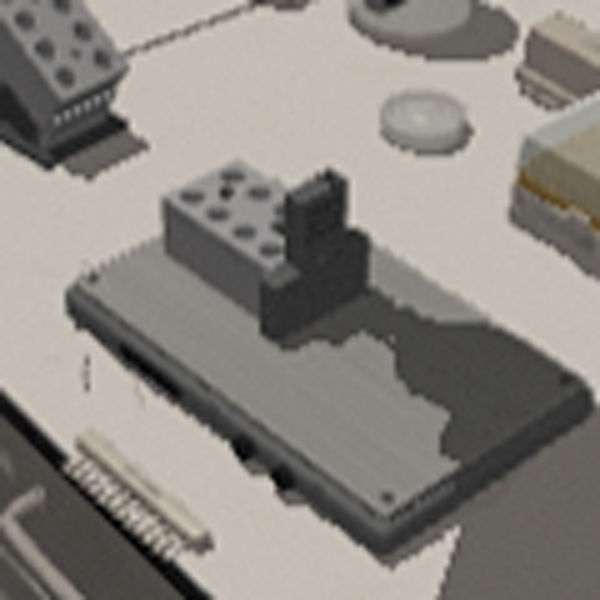

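View pics/zkt.png

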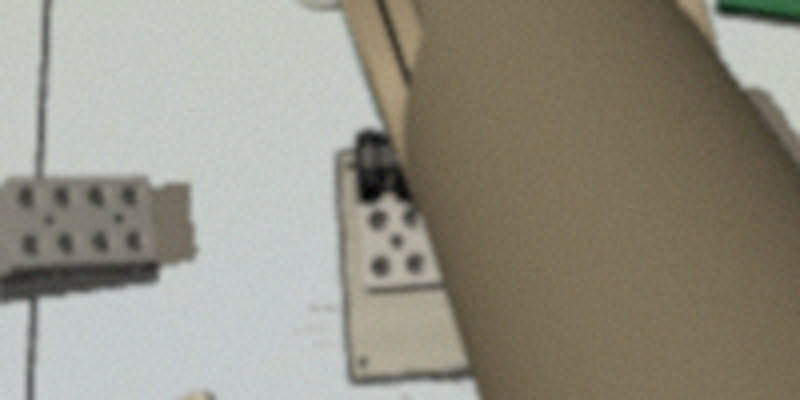

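```bash
python3 - <<'E'
from plan import *
off={"scene":np.array([1.8,1.3,0]),"top":np.array([-1.8,-1.3,0])}
def F(M,p0,free):
    def cost(p):
        t=p[4] if free else .6
        R=Ro.from_euler("z",p[2]).as_matrix()@Ro.from_euler("x",t).as_matrix();c=0
        for n in M:
            r=render(SH["loose_block"],(R,np.array(p[[0,1,3]])+off[n]),n); c+=np.abs(r-M[n]).sum()/M[n].sum()
        return c
    p0=np.array(p0,float);st=[5,5,.08,5,.05][:len(p0)]
    sx=np.vstack([p0]+[p0+np.eye(len(p0))[i]*st[i] for i in range(len(p0))])
    r=minimize(cost,p0,method="Nelder-Mead",options=dict(initial_simplex=sx,xatol=.02,fatol=1e-4,maxiter=500))
    return np.r_[r.x,r.fun].round(3)
for k in range(4):
    M={}
    for n,c in (("scene",199),("top",135)):
        ctrl.get_image(n)
        r=[x for x in ctrl.silhouettes("loose_block",n) if abs(x["extent"][0]-c)<8]
        if r: M[n]=r[0]["region"].astype(np.float32); print(n,r[0]["conf"],r[0]["extent"],int(M[n].sum()),end=" ")
    print()
    if len(M)==2: print(F(M,[511,376,.1,50],0),F(M,[511,376,.1,50,.6],1))
im=np.load("pics/scene_a.npy")[110:190,150:240][:,:,::-1]
cv2.imwrite("pics/zl.png",cv2.resize(im,None,fx=7,fy=7,interpolation=cv2.INTER_CUBIC))
im=np.load("pics/top_a.npy")[165:230,95:185][:,:,::-1]
cv2.imwrite("pics/zlt.png",cv2.resize(im,None,fx=7,fy=7,interpolation=cv2.INTER_CUBIC))
E
```

```text
scene 0.82 [199.4, 150.2, 30.9, 35.3] 680 top 0.8 [136.9, 196.8, 45.0, 25.2] 920 
[5.11976e+02 3.76705e+02 1.26000e-01 5.00310e+01 1.31000e-01] [5.11536e+02 3.76879e+02 1.31000e-01 5.04060e+01 5.94000e-01 1.34000e-01]
scene 0.76 [199.1, 151.2, 30.1, 36.3] 626 top 0.58 [137.7, 196.8, 45.6, 27.5] 919 
[5.12685e+02 3.78326e+02 1.08000e-01 4.90160e+01 1.72000e-01] [5.12118e+02 3.78341e+02 1.22000e-01 4.94290e+01 6.08000e-01 1.70000e-01]
scene 0.73 [199.2, 149.7, 36.1, 37.3] 698 top 0.88 [136.1, 195.2, 43.1, 25.5] 967 
[5.12507e+02 3.78726e+02 1.27000e-01 4.77660e+01 1.06000e-01] [5.12508e+02 3.78283e+02 1.17000e-01 4.83320e+01 5.93000e-01 1.04000e-01]
top 0.65 [135.7, 196.9, 45.9, 25.1] 920
```

View pics/zl.png

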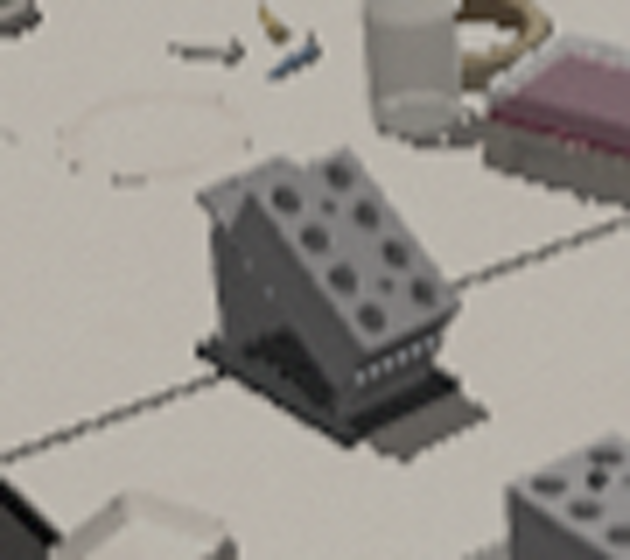

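View pics/zlt.png

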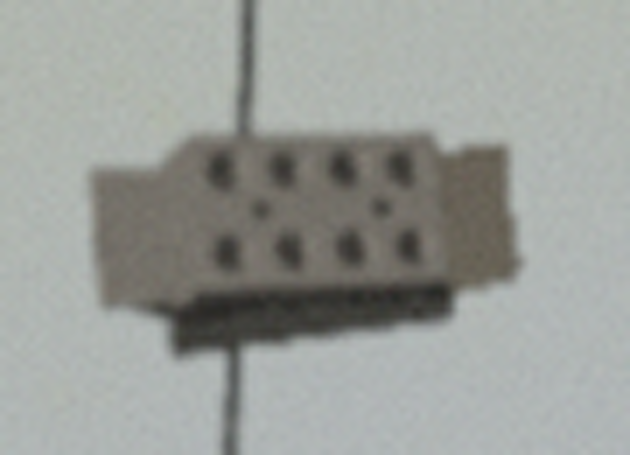

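```bash
python3 - <<'E'
from plan import *
off={"scene":np.array([1.8,1.3,0]),"top":np.array([-1.8,-1.3,0])}
E=[(0,1),(2,3),(4,5),(6,7),(0,2),(1,3),(4,6),(5,7),(0,4),(1,5),(2,6),(3,7)]
outs=[]
for yaw in (.12,.06):
  row=[]
  for n,(r0,r1,c0,c1) in {"scene":(110,190,150,240),"top":(165,245,95,185)}.items():
    im=np.load(f"pics/{n}_a.npy")[:,:,::-1][r0:r1,c0:c1]
    im=cv2.resize(im,None,fx=4,fy=4,interpolation=cv2.INTER_CUBIC)
    R=Ro.from_euler("z",yaw).as_matrix()@Ro.from_euler("x",.6).as_matrix()
    p=proj(SH["loose_block"][0]@R.T+np.array([512.3,377.7,49])+off[n],n)
    p=(p-[c0,r0]+.5)*4-.5
    for a,b in E: cv2.line(im,tuple(int(v) for v in p[a]),tuple(int(v) for v in p[b]),(0,0,255) if a%2 and b%2 else (255,0,0),1)
    row.append(im)
  outs.append(np.hstack(row))
cv2.imwrite("pics/ov.png",np.vstack(outs)[:600])
cv2.imwrite("pics/ov.png",cv2.resize(np.vstack(outs),None,fx=.9,fy=.9))
E
```

```text
(no output)
```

View pics/ov.png

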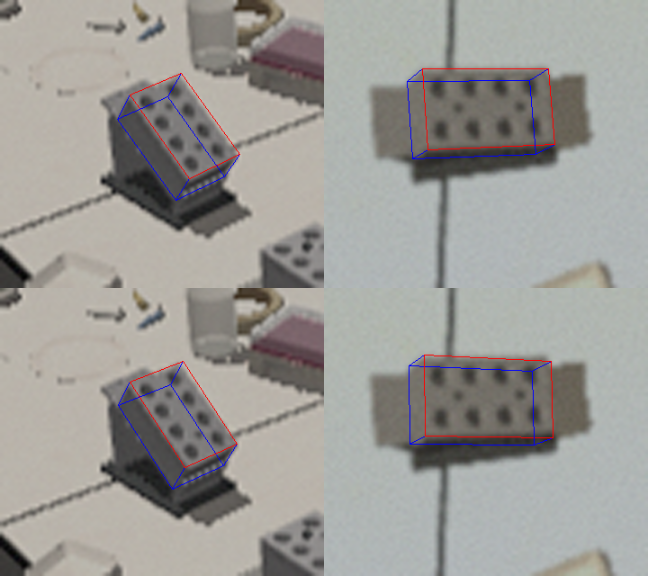

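```bash
python3 - <<'E'
from plan import *
R=toolR(.12,.6); print(R)
plan([([515,310,200],toolR(.12,0.3),16,0)])
E
```

```text
[[-6.75945968e-02 -9.88027482e-02  9.92808636e-01]
 [ 5.60581924e-01  8.19400326e-01  1.19712207e-01]
 [-8.25335615e-01  5.64642473e-01 -6.58267087e-18]]
[{"dx": -0.001, "dy": -0.002, "dz": 0.019, "wx": 0.9, "wy": -0.14, "wz": 0.14, "fingers": 0}, {"dx": 0, "dy": -0.001, "dz": 0.018, "wx": 0.9, "wy": -0.13, "wz": 0.15, "fingers": 0}, {"dx": 0, "dy": 0.002, "dz": 0.019, "wx": 0.9, "wy": -0.14, "wz": 0.14, "fingers": 0}, {"dx": 0, "dy": 0.003, "dz": 0.018, "wx": 0.9, "wy": -0.13, "wz": 0.14, "fingers": 0}, {"dx": 0.001, "dy": 0.005, "dz": 0.018, "wx": 0.9, "wy": -0.14, "wz": 0.15, "fingers": 0}]
[{"dx": 0.001, "dy": 0.006, "dz": 0.018, "wx": 0.9, "wy": -0.14, "wz": 0.14, "fingers": 0}, {"dx": 0.001, "dy": 0.008, "dz": 0.016, "wx": 0.9, "wy": -0.13, "wz": 0.14, "fingers": 0}, {"dx": 0.001, "dy": 0.01, "dz": 0.016, "wx": 0.9, "wy": -0.14, "wz": 0.14, "fingers": 0}, {"dx": 0.002, "dy": 0.011, "dz": 0.015, "wx": 0.9, "wy": -0.14, "wz": 0.15, "fingers": 0}, {"dx": 0.003, "dy": 0.012, "dz": 0.014, "wx": 0.91, "wy": -0.13, "wz": 0.14, "fingers": 0}]
[{"dx": 0.002, "dy": 0.014, "dz": 0.012, "wx": 0.9, "wy": -0.14, "wz": 0.14, "fingers": 0}, {"dx": 0.003, "dy": 0.015, "dz": 0.012, "wx": 0.9, "wy": -0.13, "wz": 0.15, "fingers": 0}, {"dx": 0.004, "dy": 0.015, "dz": 0.009, "wx": 0.9, "wy": -0.14, "wz": 0.14, "fingers": 0}, {"dx": 0.004, "dy": 0.017, "dz": 0.008, "wx": 0.9, "wy": -0.14, "wz": 0.14, "fingers": 0}, {"dx": 0.004, "dy": 0.017, "dz": 0.007, "wx": 0.9, "wy": -0.13, "wz": 0.15, "fingers": 0}]
[{"dx": 0.004, "dy": 0.017, "dz": 0.005, "wx": 0.9, "wy": -0.14, "wz": 0.14, "fingers": 0}]
end [515.2 309.9 200.3] 16
```

Request:
servo_tool(rows=[{"dx": -0.001, "dy": -0.002, "dz": 0.019, "wx": 0.9, "wy": -0.14, "wz": 0.14, "fingers": 0}, {"dx": 0, "dy": -0.001, "dz": 0.018, "wx": 0.9, "wy": -0.13, "wz": 0.15, "fingers": 0}, {"dx": 0, "dy": 0.002, "dz": 0.019, "wx": 0.9, "wy": -0.14, "wz": 0.14, "fingers": 0}, {"dx": 0, "dy": 0.003, "dz": 0.018, "wx": 0.9, "wy": -0.13, "wz": 0.14, "fingers": 0}, {"dx": 0.001, "dy": 0.005, "dz": 0.018, "wx": 0.9, "wy": -0.14, "wz": 0.15, "fingers": 0}])

```text
clock: 24.1
eef_pos: [507.8, 156.8, 194.7]
tool_rot: [1.05, 1.467, 2.217]
force: [0.6, -0.1, -0.3]
width: 85.3
```

Request:
servo_tool(rows=[{"dx": 0.001, "dy": 0.006, "dz": 0.018, "wx": 0.9, "wy": -0.14, "wz": 0.14, "fingers": 0}, {"dx": 0.001, "dy": 0.008, "dz": 0.016, "wx": 0.9, "wy": -0.13, "wz": 0.14, "fingers": 0}, {"dx": 0.001, "dy": 0.01, "dz": 0.016, "wx": 0.9, "wy": -0.14, "wz": 0.14, "fingers": 0}, {"dx": 0.002, "dy": 0.011, "dz": 0.015, "wx": 0.9, "wy": -0.14, "wz": 0.15, "fingers": 0}, {"dx": 0.003, "dy": 0.012, "dz": 0.014, "wx": 0.91, "wy": -0.13, "wz": 0.14, "fingers": 0}])

```text
clock: 24.72
eef_pos: [511.4, 226.5, 196.9]
tool_rot: [1.286, 1.371, 1.977]
force: [0.4, 0.1, -0.5]
width: 85.1
```

Request:
servo_tool(rows=[{"dx": 0.002, "dy": 0.014, "dz": 0.012, "wx": 0.9, "wy": -0.14, "wz": 0.14, "fingers": 0}, {"dx": 0.003, "dy": 0.015, "dz": 0.012, "wx": 0.9, "wy": -0.13, "wz": 0.15, "fingers": 0}, {"dx": 0.004, "dy": 0.015, "dz": 0.009, "wx": 0.9, "wy": -0.14, "wz": 0.14, "fingers": 0}, {"dx": 0.004, "dy": 0.017, "dz": 0.008, "wx": 0.9, "wy": -0.14, "wz": 0.14, "fingers": 0}, {"dx": 0.004, "dy": 0.017, "dz": 0.007, "wx": 0.9, "wy": -0.13, "wz": 0.15, "fingers": 0}])

```text
clock: 25.35
eef_pos: [514.2, 296.8, 199.5]
tool_rot: [1.526, 1.285, 1.739]
force: [-0.3, 0.5, 0.4]
width: 85.5
```

Request:
servo_tool(rows=[{"dx": 0.004, "dy": 0.017, "dz": 0.005, "wx": 0.9, "wy": -0.14, "wz": 0.14, "fingers": 0}, {"dx": 0, "dy": 0, "dz": 0, "wx": 0, "wy": 0, "wz": 0, "fingers": 0}])

```text
clock: 25.6
eef_pos: [514.6, 310.7, 200.2]
tool_rot: [1.571, 1.27, 1.693]
force: [0.3, -0.6, -0.3]
width: 85.2
```

```bash
python3 - <<'E'
from plan import *
s=ctrl.read_state();print(s["eef_pos"],s["force"],s["width"],s["qpos"])
print(cur()[1].round(3))
U=np.array([512.3,377.7,49]);Rb=Ro.from_euler("z",.12).as_matrix()@Ro.from_euler("x",.6).as_matrix()
T=U+Rb@[0,-10,4]; bz=Rb[:,2]
print(T,bz)
plan([(T+bz*61,toolR(.12,.6),5,0)])
E
```

```text
[514.5611523  310.69039854 200.22709262] [ 0.26723751 -0.57820287 -0.32225468] 85.19794734811005 [-0.45428333  0.52793568  0.06615023  1.78252001 -0.45611835  0.80132716
  0.03896229]
[[-0.036 -0.116  0.993]
 [ 0.294  0.948  0.122]
 [-0.955  0.296 -0.   ]]
[513.55840587 367.26366905  46.65491773] [ 0.0675946  -0.56058192  0.82533561]
[{"dx": 0.028, "dy": -0.003, "dz": 0.002, "wx": 0, "wy": 0, "wz": 0.57, "fingers": 0}, {"dx": 0.028, "dy": -0.004, "dz": 0.001, "wx": 0.01, "wy": 0, "wz": 0.57, "fingers": 0}, {"dx": 0.027, "dy": -0.006, "dz": 0.002, "wx": 0, "wy": -0.01, "wz": 0.58, "fingers": 0}, {"dx": 0.027, "dy": -0.007, "dz": 0.001, "wx": 0.01, "wy": 0, "wz": 0.57, "fingers": 0}, {"dx": 0.027, "dy": -0.009, "dz": 0.002, "wx": 0, "wy": 0, "wz": 0.57, "fingers": 0}]
end [517.8 333.4  97.2] 5
```

Request:
servo_tool(rows=[{"dx": 0.028, "dy": -0.003, "dz": 0.002, "wx": 0, "wy": 0, "wz": 0.57, "fingers": 0}, {"dx": 0.028, "dy": -0.004, "dz": 0.001, "wx": 0.01, "wy": 0, "wz": 0.57, "fingers": 0}, {"dx": 0.027, "dy": -0.006, "dz": 0.002, "wx": 0, "wy": 0, "wz": 0.57, "fingers": 0}, {"dx": 0.027, "dy": -0.007, "dz": 0.001, "wx": 0.01, "wy": 0, "wz": 0.57, "fingers": 0}, {"dx": 0.027, "dy": -0.009, "dz": 0.002, "wx": 0, "wy": 0, "wz": 0.57, "fingers": 0}])

```text
clock: 26.22
eef_pos: [519.1, 331.9, 96.8]
tool_rot: [1.569, 0.971, 1.688]
force: [0.2, -0.5, 0.3]
width: 85.4
```

Request:
servo_tool(rows=[{"dx": 0, "dy": 0, "dz": 0, "wx": 0, "wy": 0, "wz": 0, "fingers": 0}, {"dx": 0, "dy": 0, "dz": 0, "wx": 0, "wy": 0, "wz": 0, "fingers": 0}])

```text
clock: 26.48
eef_pos: [518.9, 332.7, 98.1]
tool_rot: [1.57, 0.972, 1.689]
force: [0.4, -0.2, -0.1]
width: 85.4
```

```bash
python3 - <<'E'
from plan import *
s=ctrl.read_state();print(s["eef_pos"],s["force"],s["width"])
p,R=cur();print(R.round(3))
snap("l")
def draw(n,r0,r1,c0,c1,k,fn):
    im=np.load(f"pics/{n}_l.npy")[:,:,::-1][r0:r1,c0:c1]
    im=cv2.resize(im,None,fx=k,fy=k,interpolation=cv2.INTER_CUBIC)
    # predicted open fingertips: 13 mm back, +-42.5 in jaw, pad width +-11 in tool y
    for b,col in ((p-29*R[:,0],(0,0,255)),(p+[0,0,29],(255,128,0))):
        for sg in(-1,1):
            P=[b-13*R[:,0]+sg*42.5*R[:,2]+t*R[:,1] for t in(-11,11)]
            q=(proj(P,n)-[c0,r0]+.5)*k-.5
            cv2.line(im,tuple(int(v) for v in q[0]),tuple(int(v) for v in q[1]),col,2)
    cv2.imwrite(fn,im)
draw("scene",90,190,150,260,6,"pics/zs.png")
draw("top",150,250,90,220,6,"pics/zt.png")
E
```

```text
[518.93534734 332.70571908  98.149532  ] [ 0.37040565 -0.22774767 -0.06621559] 85.36416752756725
[[-0.066 -0.098  0.993]
 [ 0.559  0.82   0.118]
 [-0.826  0.563  0.   ]]
```

View pics/zs.png

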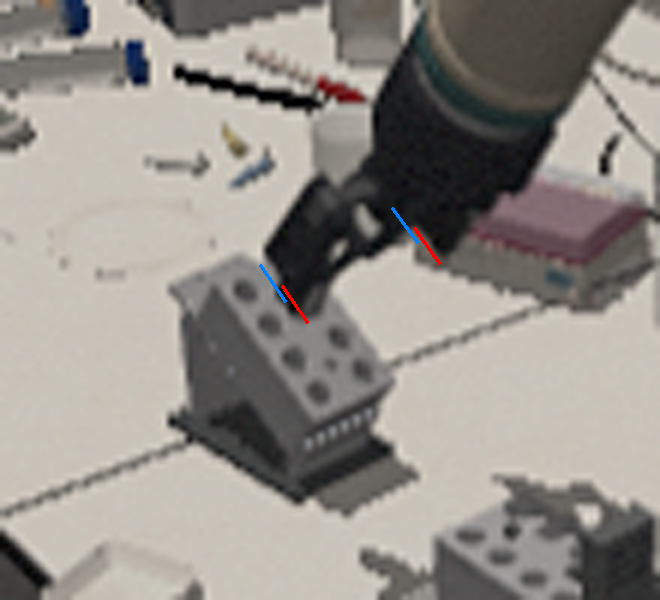

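View pics/zt.png

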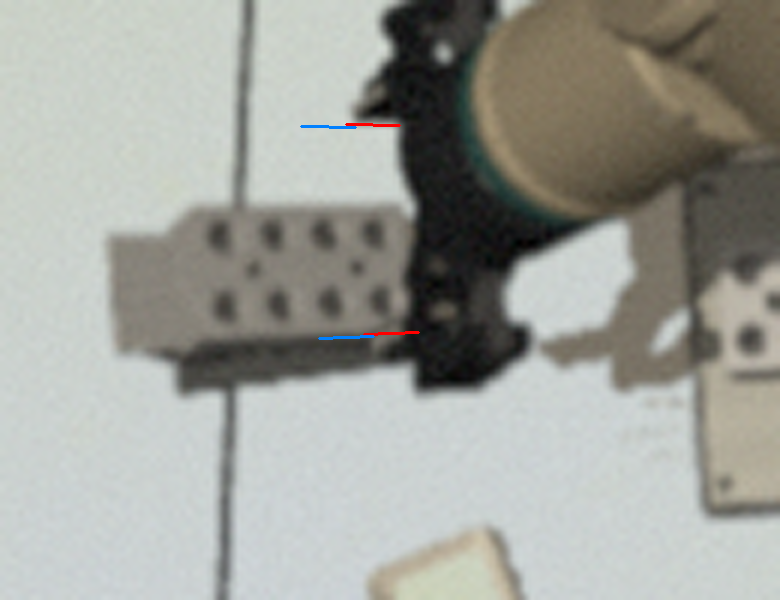

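```bash
python3 - <<'E'
from plan import *
U=np.array([512.3,377.7,49]);Rb=Ro.from_euler("z",.12).as_matrix()@Ro.from_euler("x",.6).as_matrix()
T=U+Rb@[0,-10,4]; bz=Rb[:,2]
p=np.mean([ctrl.read_state()["eef_pos"]],0)
p,R=cur()
print(T-29*bz, R.T@(T+61*bz-p))
plan([(T-9*bz,toolR(.12,.6),3,0),(T-29*bz,toolR(.12,.6),2,0)])
E
```

```text
[511.59816256 383.52054483  22.72018489] [ 1.31630836 -1.16632863 -1.30695183]
[{"dx": 0.032, "dy": 0, "dz": -0.001, "wx": 0, "wy": 0.01, "wz": 0, "fingers": 0}, {"dx": 0.031, "dy": -0.001, "dz": 0, "wx": 0, "wy": 0, "wz": 0.01, "fingers": 0}, {"dx": 0.032, "dy": 0, "dz": -0.001, "wx": 0.01, "wy": 0.01, "wz": 0, "fingers": 0}, {"dx": 0.013, "dy": 0, "dz": 0, "wx": 0, "wy": 0, "wz": 0, "fingers": 0}, {"dx": 0.014, "dy": 0, "dz": 0, "wx": 0, "wy": 0, "wz": 0, "fingers": 0}]
end [511.4 383.9  22.8] 5
```

Request:
servo_tool(rows=[{"dx": 0.032, "dy": -0.001, "dz": -0.001, "wx": 0, "wy": 0, "wz": 0, "fingers": 0}, {"dx": 0.032, "dy": 0, "dz": -0.001, "wx": 0, "wy": 0, "wz": 0, "fingers": 0}, {"dx": 0.031, "dy": 0, "dz": 0, "wx": 0, "wy": 0, "wz": 0, "fingers": 0}, {"dx": 0, "dy": 0, "dz": 0, "wx": 0, "wy": 0, "wz": 0, "fingers": 0}])

```text
clock: 27.08
eef_pos: [511.0, 373.3, 38.2]
tool_rot: [1.573, 0.972, 1.694]
force: [0.6, -0.0, 0.5]
width: 85.5
```

Request:
servo_tool(rows=[{"dx": 0.014, "dy": 0, "dz": 0, "wx": 0, "wy": 0, "wz": 0, "fingers": 0}, {"dx": 0.009, "dy": 0, "dz": 0, "wx": 0, "wy": 0, "wz": 0, "fingers": 0}, {"dx": 0, "dy": 0, "dz": 0, "wx": 0, "wy": 0, "wz": 0, "fingers": 0}])

```text
clock: 27.45
eef_pos: [511.0, 381.4, 23.7]
tool_rot: [1.573, 0.972, 1.69]
force: [-0.4, -0.2, -0.1]
width: 85.3
```

```bash
python3 - <<'E'
from plan import *
s=ctrl.read_state();print(s["eef_pos"],s["force"],s["width"])
snap("m")
a=cv2.resize(np.load("pics/scene_m.npy")[90:190,150:260],None,fx=5,fy=5,interpolation=cv2.INTER_CUBIC)
cv2.imwrite("pics/zm.png",a[:,:,::-1])
E
```

```text
[510.98939333 381.42963169  23.73228315] [-0.35811187 -0.22598703 -0.11313013] 85.30841652869134
```

View pics/zm.png

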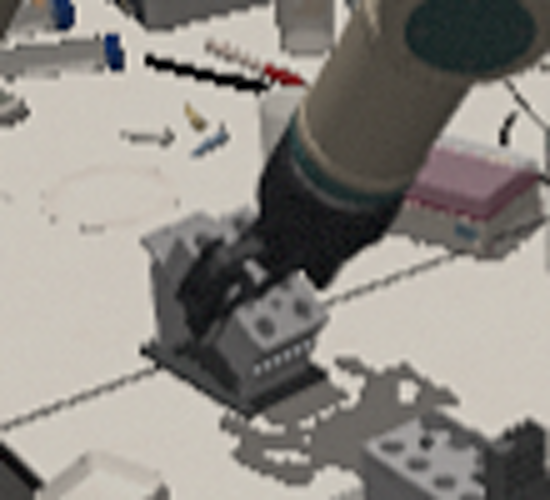

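Request:
servo_tool(rows=[{"dx": 0, "dy": 0, "dz": 0, "wx": 0, "wy": 0, "wz": 0, "fingers": 1}, {"dx": 0, "dy": 0, "dz": 0, "wx": 0, "wy": 0, "wz": 0, "fingers": 1}, {"dx": 0, "dy": 0, "dz": 0, "wx": 0, "wy": 0, "wz": 0, "fingers": 1}, {"dx": 0, "dy": 0, "dz": 0, "wx": 0, "wy": 0, "wz": 0, "fingers": 1}, {"dx": 0, "dy": 0, "dz": 0, "wx": 0, "wy": 0, "wz": 0, "fingers": 1}])

```text
clock: 28.18
eef_pos: [511.2, 380.9, 24.2]
tool_rot: [1.572, 0.972, 1.69]
force: [-0.6, -3.4, 5.1]
width: 55.0
```

Request:
servo_tool(rows=[{"dx": -0.002, "dy": 0, "dz": 0, "wx": 0, "wy": 0, "wz": 0, "fingers": 1}, {"dx": -0.01, "dy": 0, "dz": 0, "wx": 0, "wy": 0, "wz": 0, "fingers": 1}, {"dx": -0.02, "dy": 0, "dz": 0, "wx": 0, "wy": 0, "wz": 0, "fingers": 1}, {"dx": -0.03, "dy": 0, "dz": 0, "wx": 0, "wy": 0, "wz": 0, "fingers": 1}, {"dx": 0, "dy": 0, "dz": 0, "wx": 0, "wy": 0, "wz": 0, "fingers": 1}])

```text
clock: 28.8
eef_pos: [516.5, 353.1, 63.2]
tool_rot: [1.566, 0.975, 1.682]
force: [0.6, -0.5, -5.0]
width: 55.5
```

```bash
python3 - <<'E'
from plan import *
s=ctrl.read_state();print(s["eef_pos"],s["force"],s["torque"],s["width"],s["qpos"])
p,R=cur();print(R.round(3))
snap("n")
a=cv2.resize(np.load("pics/scene_n.npy")[90:190,150:260],None,fx=5,fy=5,interpolation=cv2.INTER_CUBIC)
cv2.imwrite("pics/zn.png",a[:,:,::-1])
E
```

```text
[516.52573211 353.11580808  63.17461494] [ 0.58774353 -0.52162269 -5.02266194] [-1.19852732 -0.17605264 -0.0426638 ] 55.544752040166784 [-0.09776942  0.82000845 -0.32560354  1.91229345 -0.87090031  0.46073207
  0.60034914]
[[-0.062 -0.096  0.993]
 [ 0.558  0.822  0.115]
 [-0.827  0.562  0.003]]
```

View pics/zn.png

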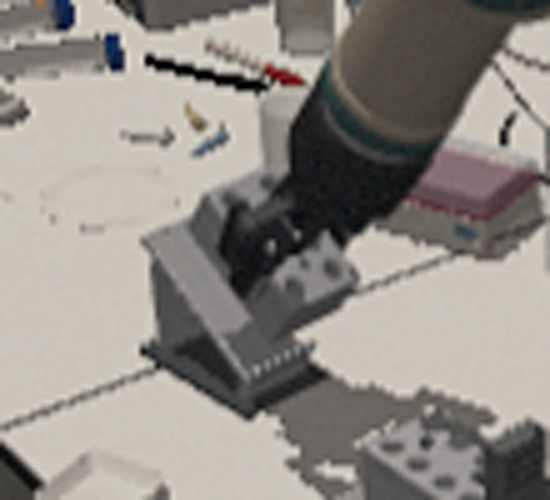

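```bash
python3 - <<'E'
from plan import *
R0=toolR(.12,.6);R2=toolR(.069)
plan([([520,325,110],R0,1,1),([518,310,165],toolR(.069),7,1),([510.5,10,165],R2,7,1)])
E
```

```text
[{"dx": -0.075, "dy": 0.003, "dz": 0.003, "wx": -0.02, "wy": 0.01, "wz": 0.02, "fingers": 1}, {"dx": -0.01, "dy": 0.004, "dz": -0.001, "wx": 0.07, "wy": -0.02, "wz": -0.82, "fingers": 1}, {"dx": -0.011, "dy": 0.002, "dz": -0.001, "wx": 0.06, "wy": -0.02, "wz": -0.82, "fingers": 1}, {"dx": -0.011, "dy": 0.002, "dz": 0, "wx": 0.07, "wy": -0.02, "wz": -0.81, "fingers": 1}, {"dx": -0.01, "dy": 0.001, "dz": -0.001, "wx": 0.07, "wy": -0.02, "wz": -0.82, "fingers": 1}]
[{"dx": -0.011, "dy": 0, "dz": -0.001, "wx": 0.06, "wy": -0.02, "wz": -0.82, "fingers": 1}, {"dx": -0.011, "dy": -0.001, "dz": -0.001, "wx": 0.07, "wy": -0.02, "wz": -0.82, "fingers": 1}, {"dx": -0.011, "dy": -0.002, "dz": 0, "wx": 0.07, "wy": -0.02, "wz": -0.82, "fingers": 1}, {"dx": 0, "dy": -0.057, "dz": -0.005, "wx": 0, "wy": 0, "wz": 0, "fingers": 1}, {"dx": 0, "dy": -0.057, "dz": -0.006, "wx": 0, "wy": 0, "wz": 0, "fingers": 1}]
[{"dx": 0, "dy": -0.057, "dz": -0.005, "wx": 0, "wy": 0, "wz": 0, "fingers": 1}, {"dx": 0, "dy": -0.057, "dz": -0.006, "wx": 0, "wy": 0, "wz": 0, "fingers": 1}, {"dx": 0, "dy": -0.057, "dz": -0.005, "wx": 0, "wy": 0, "wz": 0, "fingers": 1}, {"dx": 0, "dy": -0.057, "dz": -0.005, "wx": 0, "wy": 0, "wz": 0, "fingers": 1}, {"dx": 0, "dy": -0.057, "dz": -0.006, "wx": 0, "wy": 0, "wz": 0, "fingers": 1}]
end [510.3   9.7 165.3] 15
```

Request:
servo_tool(rows=[{"dx": -0.037, "dy": 0.001, "dz": 0.001, "wx": 0, "wy": 0, "wz": 0, "fingers": 1}, {"dx": -0.038, "dy": 0.002, "dz": 0.002, "wx": 0, "wy": 0, "wz": 0, "fingers": 1}, {"dx": -0.01, "dy": 0.004, "dz": -0.001, "wx": 0.07, "wy": -0.02, "wz": -0.82, "fingers": 1}, {"dx": -0.011, "dy": 0.002, "dz": -0.001, "wx": 0.06, "wy": -0.02, "wz": -0.82, "fingers": 1}, {"dx": -0.011, "dy": 0.002, "dz": 0, "wx": 0.07, "wy": -0.02, "wz": -0.81, "fingers": 1}])

```text
clock: 29.52
eef_pos: [517.9, 319.5, 133.4]
tool_rot: [1.592, 1.231, 1.689]
force: [1.4, 0.8, -5.3]
width: 55.4
```

Request:
servo_tool(rows=[{"dx": -0.01, "dy": 0.001, "dz": -0.001, "wx": 0.07, "wy": -0.02, "wz": -0.82, "fingers": 1}, {"dx": -0.011, "dy": 0, "dz": -0.001, "wx": 0.06, "wy": -0.02, "wz": -0.82, "fingers": 1}, {"dx": -0.011, "dy": -0.001, "dz": -0.001, "wx": 0.07, "wy": -0.02, "wz": -0.82, "fingers": 1}, {"dx": -0.011, "dy": -0.002, "dz": 0, "wx": 0.07, "wy": -0.02, "wz": -0.82, "fingers": 1}, {"dx": 0, "dy": 0, "dz": 0, "wx": 0, "wy": 0, "wz": 0, "fingers": 1}])

```text
clock: 30.15
eef_pos: [515.7, 314.9, 164.4]
tool_rot: [3.045, 1.568, 3.119]
force: [-0.2, 0.4, -4.7]
width: 55.3
```

```bash
python3 - <<'E'
from plan import *
s=ctrl.read_state();print(s["eef_pos"],s["force"],s["torque"],s["width"],s["qpos"])
p,R=cur();print(R.round(3))
snap("o")
a=cv2.resize(np.load("pics/scene_o.npy")[80:200,150:270],None,fx=5,fy=5,interpolation=cv2.INTER_CUBIC)
# predicted block outline if level in grip
E=[(0,1),(2,3),(4,5),(6,7),(0,2),(1,3),(4,6),(5,7),(0,4),(1,5),(2,6),(3,7)]
t=p-29*R[:,0]; Rb=Ro.from_euler("z",.069).as_matrix(); U=t-Rb@[0,-11.2,6.3]
for n in ("scene",):
    q=(proj(SH["loose_block"][0]@Rb.T+U+[1.8,1.3,0],n)-[150,80]+.5)*5-.5
    for i,j in E: cv2.line(a,tuple(int(v) for v in q[i]),tuple(int(v) for v in q[j]),(255,0,0),1)
cv2.imwrite("pics/zo.png",a[:,:,::-1])
plan([([510.5,10,165],toolR(.069),8,1)])
E
```

```text
[515.69262151 314.89124957 164.36229234] [-0.21157198  0.37032502 -4.69366215] [-0.06821068 -0.03766395 -0.04481005] 55.34767352515406 [-0.8008376   0.6273365   0.33544383  1.69470087 -0.25870103  0.86613245
 -0.28165252]
[[-0.003 -0.074  0.997]
 [ 0.     0.997  0.074]
 [-1.     0.    -0.003]]
[{"dx": 0, "dy": -0.05, "dz": -0.004, "wx": 0, "wy": 0, "wz": 0, "fingers": 1}, {"dx": 0, "dy": -0.05, "dz": -0.005, "wx": 0, "wy": -0.01, "wz": 0, "fingers": 1}, {"dx": 0, "dy": -0.05, "dz": -0.004, "wx": 0, "wy": 0, "wz": 0, "fingers": 1}, {"dx": 0, "dy": -0.05, "dz": -0.005, "wx": 0, "wy": -0.01, "wz": 0.01, "fingers": 1}, {"dx": 0, "dy": -0.05, "dz": -0.004, "wx": 0, "wy": 0, "wz": 0, "fingers": 1}]
[{"dx": -0.001, "dy": -0.05, "dz": -0.005, "wx": 0, "wy": -0.01, "wz": 0, "fingers": 1}, {"dx": 0, "dy": -0.05, "dz": -0.004, "wx": 0, "wy": 0, "wz": 0, "fingers": 1}, {"dx": 0, "dy": -0.05, "dz": -0.005, "wx": 0, "wy": -0.01, "wz": 0, "fingers": 1}]
end [510.2   9.8 165.1] 8
```

View pics/zo.png

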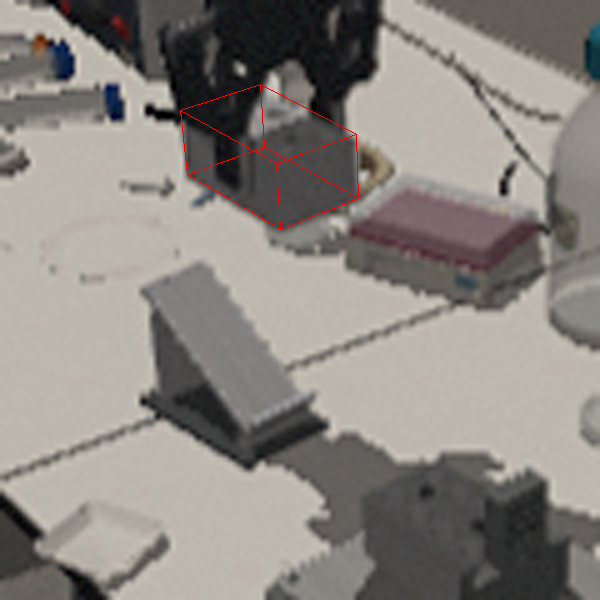

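Request:
servo_tool(rows=[{"dx": 0, "dy": -0.025, "dz": -0.002, "wx": 0, "wy": 0, "wz": 0, "fingers": 1}, {"dx": 0, "dy": -0.05, "dz": -0.005, "wx": 0, "wy": -0.01, "wz": 0, "fingers": 1}, {"dx": 0, "dy": -0.05, "dz": -0.004, "wx": 0, "wy": 0, "wz": 0, "fingers": 1}, {"dx": 0, "dy": -0.05, "dz": -0.005, "wx": 0, "wy": -0.01, "wz": 0.01, "fingers": 1}, {"dx": 0, "dy": -0.05, "dz": -0.004, "wx": 0, "wy": 0, "wz": 0, "fingers": 1}])

```text
clock: 30.88
eef_pos: [513.5, 137.1, 165.5]
tool_rot: [-1.476, 1.57, -1.412]
force: [0.6, 0.3, -5.3]
width: 55.3
```

Request:
servo_tool(rows=[{"dx": 0, "dy": -0.05, "dz": -0.005, "wx": 0, "wy": -0.01, "wz": 0, "fingers": 1}, {"dx": 0, "dy": -0.05, "dz": -0.004, "wx": 0, "wy": 0, "wz": 0, "fingers": 1}, {"dx": 0, "dy": -0.05, "dz": -0.005, "wx": 0, "wy": -0.01, "wz": 0, "fingers": 1}, {"dx": 0, "dy": -0.025, "dz": -0.002, "wx": 0, "wy": 0, "wz": 0, "fingers": 1}, {"dx": 0, "dy": 0, "dz": 0, "wx": 0, "wy": 0, "wz": 0, "fingers": 1}])

```text
clock: 31.5
eef_pos: [510.6, 7.0, 165.7]
tool_rot: [-0.235, 1.568, -0.172]
force: [-1.2, 0.4, -5.9]
width: 55.2
```

```bash
python3 - <<'E'
from plan import *
s=ctrl.read_state();print(s["eef_pos"],s["force"],s["torque"],s["width"])
p,R=cur();print(R.round(3))
plan([([510.5,10,60],toolR(.069),4,1),([510.5,10,20],toolR(.069),3,1)])
E
```

```text
[510.55316864   6.95880501 165.68438705] [-1.2436691   0.35055847 -5.87855111] [-0.04282689 -0.01732128  0.04984782] 55.19425674252193
[[ 0.003 -0.062  0.998]
 [-0.     0.998  0.062]
 [-1.    -0.001  0.003]]
[{"dx": 0.035, "dy": 0.001, "dz": 0, "wx": -0.02, "wy": 0.01, "wz": 0, "fingers": 1}, {"dx": 0.035, "dy": 0.001, "dz": 0, "wx": -0.01, "wy": 0, "wz": 0, "fingers": 1}, {"dx": 0.036, "dy": 0.001, "dz": 0, "wx": -0.02, "wy": 0.01, "wz": 0, "fingers": 1}, {"dx": 0.035, "dy": 0.001, "dz": 0, "wx": -0.02, "wy": 0.01, "wz": 0.01, "fingers": 1}, {"dx": 0.018, "dy": 0, "dz": 0, "wx": 0, "wy": 0, "wz": 0, "fingers": 1}]
[{"dx": 0.017, "dy": 0, "dz": 0, "wx": 0, "wy": 0, "wz": 0, "fingers": 1}, {"dx": 0.018, "dy": 0, "dz": 0, "wx": 0, "wy": 0, "wz": 0, "fingers": 1}]
end [510.5   9.9  20.2] 7
```

Request:
servo_tool(rows=[{"dx": 0.025, "dy": 0, "dz": 0, "wx": 0, "wy": 0, "wz": 0, "fingers": 1}, {"dx": 0.045, "dy": 0, "dz": 0, "wx": 0, "wy": 0, "wz": 0, "fingers": 1}, {"dx": 0.045, "dy": 0, "dz": 0, "wx": 0, "wy": 0, "wz": 0, "fingers": 1}, {"dx": 0.045, "dy": 0, "dz": 0, "wx": 0, "wy": 0, "wz": 0, "fingers": 1}, {"dx": 0.023, "dy": 0, "dz": 0, "wx": 0, "wy": 0, "wz": 0, "fingers": 1}])

```text
clock: 32.12
eef_pos: [510.6, 11.5, 26.5]
tool_rot: [1.021, 1.57, 1.09]
force: [0.1, -0.5, -4.7]
width: 55.0
```

Request:
servo_tool(rows=[{"dx": 0.007, "dy": 0, "dz": 0, "wx": 0, "wy": 0, "wz": 0, "fingers": 1}, {"dx": 0, "dy": 0, "dz": 0, "wx": 0, "wy": 0, "wz": 0, "fingers": 1}])

```text
clock: 32.38
eef_pos: [511.8, 10.4, 23.2]
tool_rot: [0.009, 1.568, 0.077]
force: [0.2, 0.5, -5.3]
width: 54.9
```

```bash
python3 - <<'E'
from plan import *
s=ctrl.read_state();print(s["eef_pos"],s["force"],s["torque"],s["width"])
p,R=cur();print(R.round(4),np.arctan2(R[1,2],R[0,2]))
snap("p")
a=cv2.resize(np.load("pics/scene_p.npy")[140:260,190:310],None,fx=5,fy=5,interpolation=cv2.INTER_CUBIC)
E=[(0,1),(2,3),(4,5),(6,7),(0,2),(1,3),(4,6),(5,7),(0,4),(1,5),(2,6),(3,7)]
t=p-29*R[:,0]; Rb=Ro.from_euler("z",.069).as_matrix(); U=t-Rb@[0,-11.2,6.3]; print(U)
def dr(U,c):
    q=(proj(SH["loose_block"][0]@Rb.T+U+[1.8,1.3,0],"scene")-[190,140]+.5)*5-.5
    for i,j in E: cv2.line(a,tuple(int(v) for v in q[i]),tuple(int(v) for v in q[j]),c,1)
dr(U,(255,0,0)); dr(np.array([501.9,137.4,30]),(0,255,0))
cv2.imwrite("pics/zp.png",a[:,:,::-1])
E
```

```text
[511.83196431  10.39481708  23.15575974] [ 0.23247736  0.53006093 -5.32107272] [-0.00947041 -0.02687031  0.06973979] 54.90491549111492
[[ 3.200e-03 -6.800e-02  9.977e-01]
 [ 2.000e-04  9.977e-01  6.800e-02]
 [-1.000e+00  0.000e+00  3.200e-03]] 0.0680190294053846
[510.96638947  21.56092671  45.85560847]
```

View pics/zp.png

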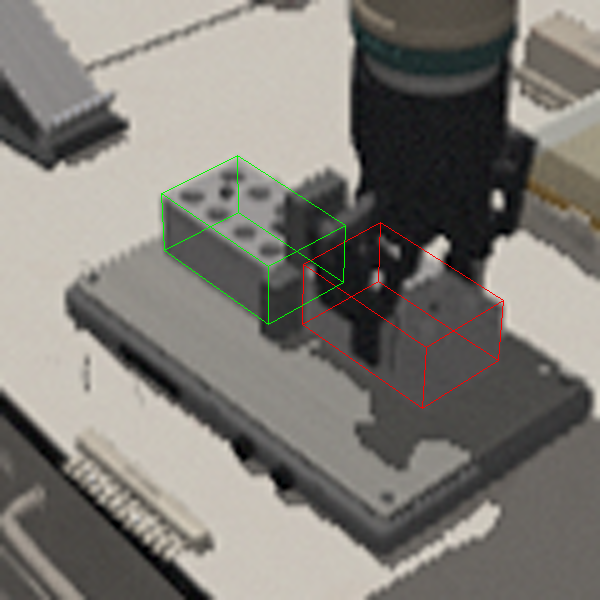

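Request:
servo_tool(rows=[{"dx": 0.008, "dy": 0, "dz": -0.001, "wx": 0, "wy": 0, "wz": 0, "fingers": 1}, {"dx": 0.008, "dy": 0, "dz": 0, "wx": 0, "wy": 0, "wz": 0, "fingers": 1}, {"dx": 0.002, "dy": 0, "dz": 0, "wx": 0, "wy": 0, "wz": 0, "fingers": 1}, {"dx": 0, "dy": 0, "dz": 0, "wx": 0, "wy": 0, "wz": 0, "fingers": 1}])

```text
clock: 32.98
eef_pos: [510.7, 9.7, 10.0]
tool_rot: [-0.028, 1.568, 0.039]
force: [-2.3, 0.2, 2.4]
width: 55.0
```

Request:
servo_tool(rows=[{"dx": 0.001, "dy": 0, "dz": 0, "wx": 0, "wy": 0, "wz": 0, "fingers": 1}, {"dx": 0, "dy": 0, "dz": 0, "wx": 0, "wy": 0, "wz": 0, "fingers": 1}])

```text
clock: 33.22
eef_pos: [510.7, 9.7, 9.9]
tool_rot: [0.045, 1.568, 0.112]
force: [-4.5, 0.7, 12.5]
width: 55.1
```

Request:
servo_tool(rows=[{"dx": 0.001, "dy": 0, "dz": 0, "wx": 0, "wy": 0, "wz": 0, "fingers": 1}, {"dx": 0, "dy": 0, "dz": 0, "wx": 0, "wy": 0, "wz": 0, "fingers": 1}])

```text
clock: 33.48
eef_pos: [510.7, 9.8, 9.9]
tool_rot: [0.113, 1.567, 0.18]
force: [-5.9, 0.1, 19.7]
width: 55.0
```

Request:
servo_tool(rows=[{"dx": -0.002, "dy": 0, "dz": 0, "wx": 0, "wy": 0, "wz": 0, "fingers": 1}, {"dx": 0, "dy": 0.004, "dz": 0, "wx": 0, "wy": 0, "wz": 0, "fingers": 1}, {"dx": 0, "dy": 0.004, "dz": 0, "wx": 0, "wy": 0, "wz": 0, "fingers": 1}, {"dx": 0, "dy": 0.003, "dz": 0, "wx": 0, "wy": 0, "wz": 0, "fingers": 1}, {"dx": 0, "dy": 0, "dz": 0, "wx": 0, "wy": 0, "wz": 0, "fingers": 1}])

```text
clock: 34.1
eef_pos: [511.7, 16.1, 10.0]
tool_rot: [-0.454, 1.565, -0.388]
force: [0.4, -5.7, 4.9]
width: 55.0
```

Request:
servo_tool(rows=[{"dx": 0, "dy": 0.002, "dz": 0, "wx": 0, "wy": 0, "wz": 0, "fingers": 1}, {"dx": 0, "dy": 0, "dz": 0, "wx": 0, "wy": 0, "wz": 0, "fingers": 1}])

```text
clock: 34.35
eef_pos: [511.5, 17.7, 10.0]
tool_rot: [-0.423, 1.565, -0.357]
force: [1.1, -5.7, 5.4]
width: 55.0
```

Request:
servo_tool(rows=[{"dx": 0, "dy": 0.001, "dz": 0, "wx": 0, "wy": 0, "wz": 0, "fingers": 1}, {"dx": 0, "dy": 0, "dz": 0, "wx": 0, "wy": 0, "wz": 0, "fingers": 1}])

```text
clock: 34.6
eef_pos: [511.5, 18.4, 9.9]
tool_rot: [-0.435, 1.565, -0.369]
force: [0.2, -5.3, 4.5]
width: 55.1
```

```bash
python3 - <<'E'
from plan import *
s=ctrl.read_state();print(s["eef_pos"],s["force"],s["torque"],s["width"])
snap("q")
a=cv2.resize(np.load("pics/scene_q.npy")[150:240,220:310],None,fx=6.5,fy=6.5,interpolation=cv2.INTER_CUBIC)
cv2.imwrite("pics/zq.png",a[:,:,::-1])
E
```

```text
[511.5101152   18.37522653   9.94829295] [ 0.16079464 -5.26882151  4.5358932 ] [-1.04077837  0.04727042  0.03451104] 55.14835915831937
```

View pics/zq.png

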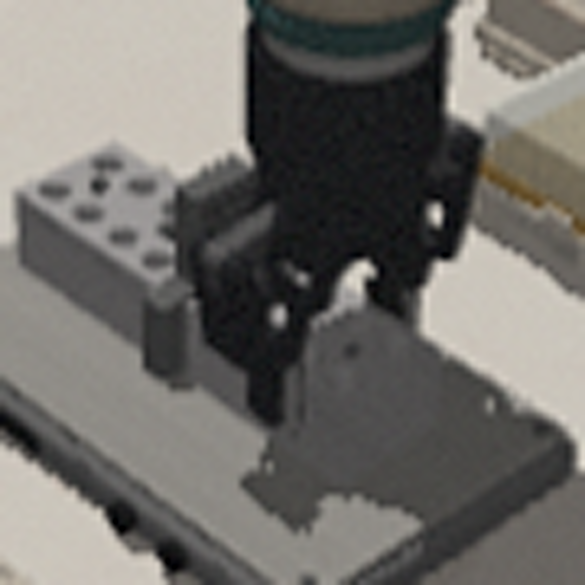

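Request:
servo_tool(rows=[{"dx": 0, "dy": 0.002, "dz": -0.002, "wx": 0, "wy": 0, "wz": 0, "fingers": 1}, {"dx": 0, "dy": 0, "dz": 0, "wx": 0, "wy": 0, "wz": 0, "fingers": 1}])

```text
clock: 34.95
eef_pos: [510.6, 20.4, 10.0]
tool_rot: [-0.297, 1.564, -0.231]
force: [2.1, -3.7, 4.3]
width: 55.1
```

Request:
servo_tool(rows=[{"dx": 0, "dy": 0.001, "dz": 0, "wx": 0, "wy": 0, "wz": 0, "fingers": 1}, {"dx": 0, "dy": 0, "dz": 0, "wx": 0, "wy": 0, "wz": 0, "fingers": 1}])

```text
clock: 35.2
eef_pos: [510.3, 21.1, 9.9]
tool_rot: [-0.321, 1.564, -0.255]
force: [1.4, -4.8, 4.0]
width: 54.7
```

Request:
servo_tool(rows=[{"dx": 0, "dy": 0.001, "dz": 0, "wx": 0, "wy": 0, "wz": 0, "fingers": 1}, {"dx": 0, "dy": 0, "dz": 0, "wx": 0, "wy": 0, "wz": 0, "fingers": 1}])

```text
clock: 35.45
eef_pos: [510.1, 21.6, 9.9]
tool_rot: [-0.363, 1.564, -0.297]
force: [2.0, -5.4, 5.4]
width: 54.9
```

Request:
servo_tool(rows=[{"dx": 0, "dy": 0.001, "dz": 0, "wx": 0, "wy": 0, "wz": 0, "fingers": 1}, {"dx": 0, "dy": 0, "dz": 0, "wx": 0, "wy": 0, "wz": 0, "fingers": 1}])

```text
clock: 35.7
eef_pos: [510.1, 21.6, 10.0]
tool_rot: [-0.475, 1.564, -0.409]
force: [1.2, -7.4, 5.6]
width: 55.1
```

Request:
servo_tool(rows=[{"dx": 0, "dy": 0.001, "dz": 0, "wx": 0, "wy": 0, "wz": 0, "fingers": 1}, {"dx": 0, "dy": 0, "dz": 0, "wx": 0, "wy": 0, "wz": 0, "fingers": 1}])

```text
clock: 35.95
eef_pos: [510.0, 21.6, 9.9]
tool_rot: [-0.567, 1.564, -0.502]
force: [1.3, -8.8, 4.1]
width: 55.2
```

Request:
servo_tool(rows=[{"dx": 0, "dy": 0.001, "dz": 0, "wx": 0, "wy": 0, "wz": 0, "fingers": 1}, {"dx": 0, "dy": 0, "dz": 0, "wx": 0, "wy": 0, "wz": 0, "fingers": 1}])

```text
clock: 36.2
eef_pos: [510.1, 21.5, 10.0]
tool_rot: [-0.649, 1.563, -0.585]
force: [1.9, -10.6, 3.5]
width: 55.3
```

```bash
python3 - <<'E'
from plan import *
s=ctrl.read_state();print(s["eef_pos"],s["force"],s["torque"],s["width"])
snap("r")
a=cv2.resize(np.load("pics/scene_r.npy")[150:240,220:310],None,fx=6.5,fy=6.5,interpolation=cv2.INTER_CUBIC)
cv2.imwrite("pics/zr.png",a[:,:,::-1])
a=cv2.resize(np.load("pics/top_r.npy")[150:240,190:310],None,fx=6,fy=6,interpolation=cv2.INTER_CUBIC)
cv2.imwrite("pics/zrt.png",a[:,:,::-1])
E
```

```text
[510.06655369  21.50158822   9.96931967] [  1.90146456 -10.56871612   3.45187319] [-1.98739696 -0.15871711  0.12878019] 55.327747494377036
```

View pics/zr.png

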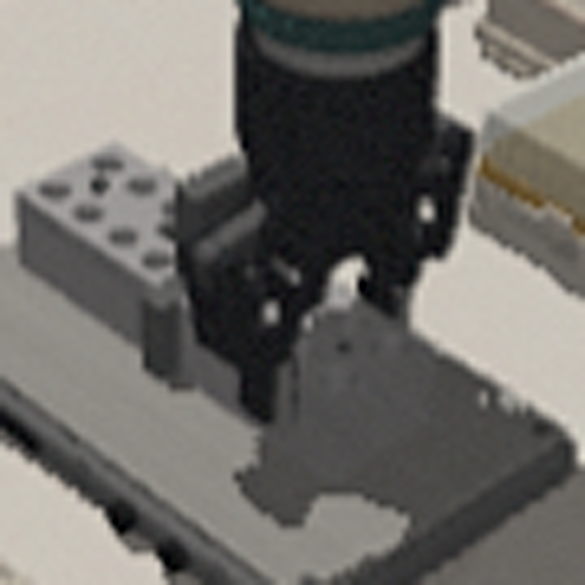

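View pics/zrt.png

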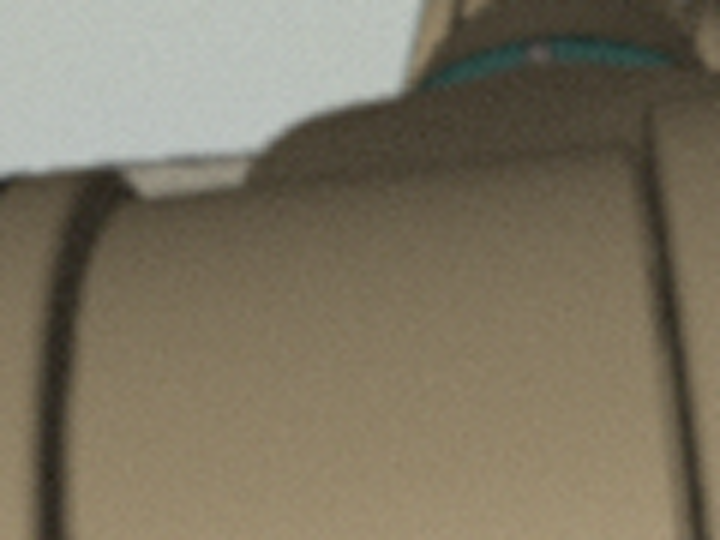

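Request:
servo_tool(rows=[{"dx": 0, "dy": -0.002, "dz": 0, "wx": 0, "wy": 0, "wz": 0, "fingers": 1}, {"dx": 0, "dy": 0, "dz": 0, "wx": 0, "wy": 0, "wz": 0, "fingers": 0.2}, {"dx": 0, "dy": 0, "dz": 0, "wx": 0, "wy": 0, "wz": 0, "fingers": 0.1}, {"dx": 0, "dy": 0, "dz": 0, "wx": 0, "wy": 0, "wz": 0, "fingers": 0}, {"dx": 0, "dy": 0, "dz": 0, "wx": 0, "wy": 0, "wz": 0, "fingers": 0}])

```text
clock: 36.92
eef_pos: [508.2, 24.2, 9.4]
tool_rot: [-0.058, 1.568, 0.01]
force: [0.4, 0.4, -1.2]
width: 85.3
```

Request:
servo_tool(rows=[{"dx": -0.01, "dy": 0, "dz": 0, "wx": 0, "wy": 0, "wz": 0, "fingers": 0}, {"dx": -0.04, "dy": 0, "dz": 0, "wx": 0, "wy": 0, "wz": 0, "fingers": 0}, {"dx": -0.07, "dy": 0, "dz": 0, "wx": 0, "wy": 0, "wz": 0, "fingers": 0}, {"dx": -0.07, "dy": 0, "dz": 0, "wx": 0, "wy": 0, "wz": 0, "fingers": 0}, {"dx": -0.04, "dy": 0, "dz": 0, "wx": 0, "wy": 0, "wz": 0, "fingers": 0}])

```text
clock: 37.55
eef_pos: [508.8, 23.8, 185.2]
tool_rot: [-0.029, 1.564, 0.039]
force: [-0.2, -0.1, 0.3]
width: 85.5
```

Request:
servo_tool(rows=[{"dx": 0, "dy": -0.07, "dz": 0, "wx": 0, "wy": 0, "wz": 0, "fingers": 0}, {"dx": 0, "dy": -0.07, "dz": 0, "wx": 0, "wy": 0, "wz": 0, "fingers": 0}, {"dx": 0, "dy": -0.07, "dz": 0, "wx": 0, "wy": 0, "wz": 0, "fingers": 0}, {"dx": 0, "dy": -0.07, "dz": 0, "wx": 0, "wy": 0, "wz": 0, "fingers": 0}, {"dx": 0, "dy": 0, "dz": 0, "wx": 0, "wy": 0, "wz": 0, "fingers": 0}])

```text
clock: 38.17
eef_pos: [521.1, -191.7, 182.9]
tool_rot: [-0.852, 1.565, -0.793]
force: [-0.1, 0.6, 0.9]
width: 85.2
```

```bash
python3 - <<'E'
from plan import *
s=ctrl.read_state();print(s["eef_pos"],s["force"],s["torque"],s["width"])
snap("s")
a=cv2.resize(np.load("pics/scene_s.npy")[150:240,210:310],None,fx=6,fy=6,interpolation=cv2.INTER_CUBIC)
cv2.imwrite("pics/zs1.png",a[:,:,::-1])
a=cv2.resize(np.load("pics/top_s.npy")[150:250,190:320],None,fx=6,fy=6,interpolation=cv2.INTER_CUBIC)
cv2.imwrite("pics/zst.png",a[:,:,::-1])
E
```

```text
[ 521.11162788 -191.68517611  182.94119316] [-0.08752723  0.64744108  0.91041104] [ 0.06764651  0.01090934 -0.03573881] 85.21712934855199
```

View pics/zs1.png

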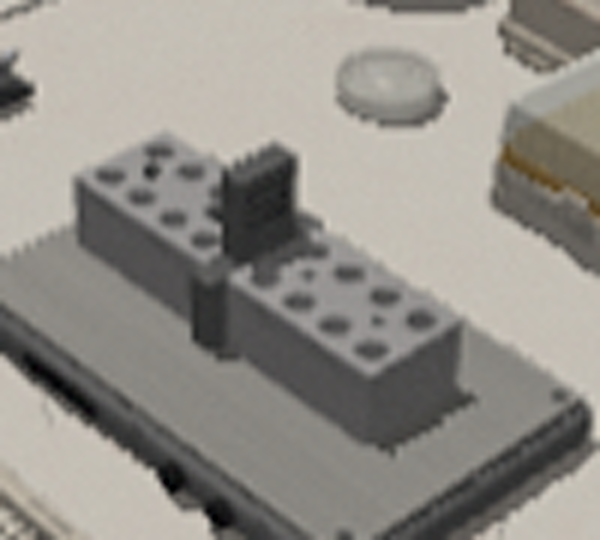

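View pics/zst.png

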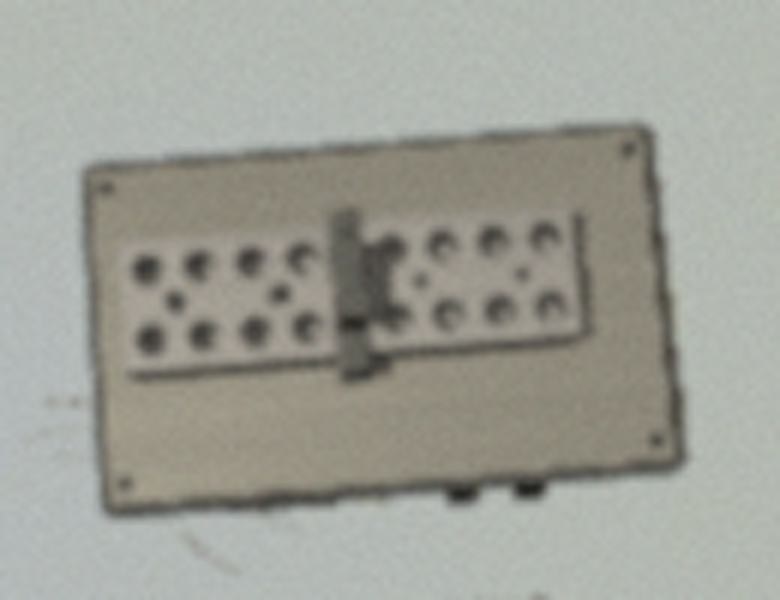

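```bash
python3 - <<'E'
from plan import *
from collections import defaultdict
res=defaultdict(list)
for k in range(3):
  for n in ("scene","top"):
    ctrl.get_image(n)
    for l,g in (("fixed_block",[501.9,137.4,.069]),("loose_block",[509.1,33.6,.069]),("spacer",[505.5,85.5,.069])):
        r=ctrl.silhouettes(l,n)
        q=proj([g[0],g[1],50],n)[0]
        r=[x for x in r if np.hypot(*(np.array(x["extent"][:2])-q))<14 and x["region"].sum()<1200]
        if r: 
            f=fit(l,{n:r[0]["region"]},g,up(30),[3,3,.04],cams=(n,)); res[n,l].append([*f[0],f[1]])
for kk,v in res.items(): print(kk,np.round(v,2).tolist())
for n in ("scene","top"):
    if res[n,"fixed_block"] and res[n,"loose_block"]:
        a=np.median(res[n,"fixed_block"],0);b=np.median(res[n,"loose_block"],0)
        c,s=np.cos(.069),np.sin(.069);d=(b-a)[:2];print(n,"loose local",[c*d[0]+s*d[1],-s*d[0]+c*d[1]],"dyaw",b[2]-a[2])
# wells
im=cv2.cvtColor(np.load("pics/top_s.npy"),cv2.COLOR_RGB2GRAY)
E=[(0,1),(2,3),(4,5),(6,7),(0,2),(1,3),(4,6),(5,7),(0,4),(1,5),(2,6),(3,7)]
outs=[]
for n,(r0,r1,c0,c1),o in (("scene",(150,240,210,310),[1.8,1.3,0]),("top",(155,245,200,300),[-1.8,-1.3,0])):
    a=cv2.resize(np.load(f"pics/{n}_s.npy")[r0:r1,c0:c1],None,fx=6,fy=6,interpolation=cv2.INTER_CUBIC)
    for U in ([501.9,137.4,30],[509.1,33.65,30]):
        p=(proj(SH["fixed_block"][0]@Ro.from_euler("z",.069).as_matrix().T+U+o,n)-[c0,r0]+.5)*6-.5
        for i,j in E:
            if i%2 and j%2: cv2.line(a,tuple(int(v) for v in p[i]),tuple(int(v) for v in p[j]),(255,0,0),1)
    outs.append(a[:,:,::-1])
cv2.imwrite("pics/zov.png",cv2.resize(np.hstack(outs),None,fx=.66,fy=.66,interpolation=cv2.INTER_AREA))
E
```

```text
('scene', 'fixed_block') [[497.09, 155.76, -0.52, 0.42], [497.75, 158.35, -0.49, 0.35], [496.16, 154.93, -0.52, 0.34]]
('scene', 'loose_block') [[512.43, 34.65, 0.08, 0.05], [512.59, 34.08, 0.07, 0.04], [511.81, 33.46, 0.05, 0.05]]
('scene', 'spacer') [[510.08, 93.09, 0.31, 0.64], [508.27, 94.54, 0.35, 0.5], [506.3, 92.08, 0.4, 0.7]]
('top', 'loose_block') [[508.4, 33.04, 0.05, 0.06], [508.51, 33.3, 0.06, 0.05], [507.97, 33.25, 0.07, 0.05]]
('top', 'spacer') [[503.32, 85.64, 0.07, 0.13], [502.07, 85.08, 0.07, 0.21], [502.67, 85.36, 0.08, 0.12]]
('top', 'fixed_block') [[499.95, 135.76, 0.08, 0.06], [499.74, 136.14, 0.07, 0.07]]
scene loose local [np.float64(6.909754985908799), np.float64(-122.448929312897)] dyaw 0.5832125536187547
top loose local [np.float64(1.460913685273372), np.float64(-103.03812955715401)] dyaw -0.013172430980702449
```

View pics/zov.png

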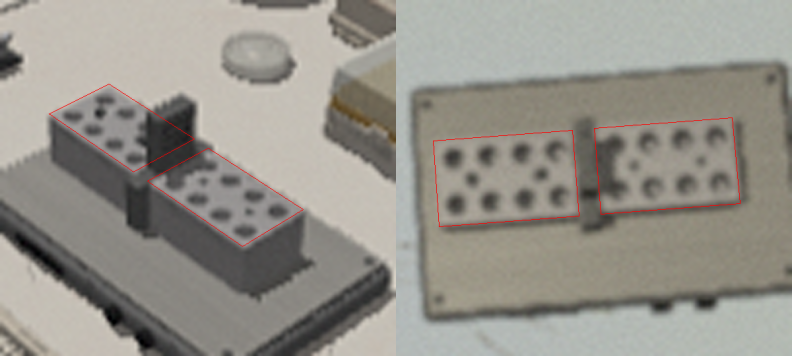

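```bash
python3 - <<'E'
from plan import *
for l in ["timer","petri_dish","gel_comb","weigh_boat"]:
    r=ctrl.mark_of(l,"top"); print(l,[atz(x["point"],"top",0)[:2].round(0) for x in r[:1]])
M=masks("slide_box")
for n in M:
  if M[n]: print(n,M[n][0][0],fit("slide_box",{n:M[n][0][1]},[677,-100,-.19],up(0),[3,3,.05],cams=(n,)))
print(ctrl.finish_job())
E
```

```text
timer [array([ 680., -223.])]
petri_dish [array([700., 214.])]
gel_comb [array([360.,  57.])]
weigh_boat [array([374., 304.])]
scene 0.77 (array([ 6.81423926e+02, -1.00835657e+02, -2.18540774e-01]), np.float64(0.10644712299108505))
top 0.94 (array([ 6.76164352e+02, -1.02048611e+02, -2.09354424e-01]), np.float64(0.19249428808689117))
the job is handed in; nothing more can be done
None
```

All three steps are done and I handed the job in at about 39 s; no verdict was reported.

**What I did**
- **Slide box:** moved from the plate to the bench at about (677, −101), standing upright.
- **Spacer:** stood upright on the plate and pushed against the fixed block's side until the force rose, then released.
- **Loose block:** gripped from the sloped stand, levelled, set on the plate and slid against the spacer until the force rose, then released. The arm then moved clear.

**Last checks**
- **Loose block:** about 103–105 mm from the fixed block's centre (target 104), about 1.5 mm off flush, and parallel within about 0.015 rad. The overlays in both camera pictures match.
- **Spacer:** upright in the gap. The top view puts it about 0.6 mm from the middle of the block's side.
- **Bystanders:** found within about 10 mm of where they were at the start, which is the scatter of the detector.

**What failed or disagreed**
- **First grasp missed:** the first try at the slide box closed above it. The fingertips were about 29 mm shorter along the tool than the reported TCP. A probe onto the box top pressed with about 63 N at the fingertips. I corrected for the offset, and the box had not moved.
- **Cameras disagree:** the two cameras differ by about 4 mm in x, so I used their average for absolute positions.
- **Bad fits in the last scene view:** fits of the fixed block and the spacer failed there because they hide each other. I used the top view and an earlier clear scene view instead.
- **Spacer contact not fully confirmed:** the top view reads the spacer centre at about 50.6 mm from the fixed block's centre. Contact at both faces implies 52 mm, and I relied on the contact forces.

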